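Clear the bulb counter: stack the cases, hang up the grabbers

ROBOT

A 6-joint arm with a two-finger parallel gripper is mounted at the origin on the work surface. World frame = base frame: x ahead of the robot, y to its left, z up, the work surface at z = 0. Lengths are in mm, angles in degrees, forces in N, time in s.
With the tool pointing down it reaches from about 350 to 850 mm from the base axis. Payload 8.1 kg.
Tool frame: the origin (TCP) lies at the very end of the fingers, on their centre line; the grasp point (between the pads) lies 19 mm behind it; z points along the fingers, y is the line along which they close (so a half turn about z gives the same grasp; the last joint's range is limited). The gripper opens to 85 mm and grips with 20 to 120 N. Pads are 22 mm wide; open, the fingers measure 114 mm over their backs; the gripper's body (76 mm by 85 mm) begins 54 mm behind the grasp point. The pads swing forward as they close: fully open they stand 13 mm farther back than shut.
Start: joints at [61.57, 7.471, 85.268, -0, 87.261, -4.893], TCP at [239.585, 550.095, 231.292] pointing down, gripper open.
Joint ranges: [-169.43, 169.43], [-51.17, 129.36], [1.28, 143.12], [-76.62, 256.62], [0, 156.53], [-152.29, 152.29]. Speed limits (degrees/s): [136.94, 136.94, 159.86, 180, 180, 180].

INTERFACE

Orientations are given as [roll, pitch, yaw] about the fixed x, y, z axes, in that order (R = Rz(yaw) Ry(pitch) Rx(roll)).
In Python, from bench import status, viewer, job gives the robot as it stands.
- The arm moves only by the tool arm_command, never from a script. Its argument "targets" is a list that holds one entry, the list of rows, each a list of 7 numbers: the shift along the world's x, y, z in m, then the turn, a rotation vector about the world's x, y, z in rad, then the opening, from -1 (shut) to 1 (fully open). In form: [[[dx, dy, dz, rx, ry, rz, gripper], ...]]. A call has 1 to 10 rows; each row shifts and turns the commanded pose from where the row before left it; what a row does not reach is not made up. A row lasts 1/8 s, in which the tool goes at most 62.5 mm and 10.7 degrees, less where a joint would pass 70% of its speed; a pose out of reach is approached as far as the arm can. A call with a gripper value outside its range is refused whole. The fingers move at their own pace and stop on an object; "force" is the grip in N (left out, the last holds). Time passes only in rows, so rows that do not move let the fingers close. It gives the time, the measured TCP pose, the force, the opening and the grip force at its end, in the units of the state.
- status.sense(): the state, without advancing time (a new reading comes with each control period).
- viewer.snapshot(name): name is "scene" or "top"; returns the picture (400x640x3 uint8, red, green, blue); there is no depth.
- viewer.camera_model(name): a dict with "vertical_fov" (degrees; the focal length in pixels is half the picture's height over the tangent of half this angle, whatever the lens; pixels are square), "cx", "cy" (the principal point, pixels), "xyz" and "attitude" of the camera in the world. Camera axes: x right, y down, z forward; pixel columns grow to the right and rows downward; lengths in mm; the calibration is good to about 2 mm. A picture is of the moment at which its call begins. camera_model takes no time and is no camera call.
- job.hand_in(): hands the job in; it is judged then, once.
The state is a dict: "time": time; "joint_pos": joint angles; "qd": joint speeds; "joint_efforts": joint torques, N m; "tool_pos": TCP position; "tcp_rot": TCP orientation; "ft_force": force on the tool from outside, world axes, zero at the start; "wrist_torque": the same for the moment, N m; "finger_gap": finger opening in mm; "grip_force": force on a finger pad.
Only numpy, scipy, OpenCV 4.12 (cv2) and the standard library are available. Lean on these libraries where they do the work, as an engineer would, in place of code of your own. Each camera call takes 0.05 s, during which the arm holds its last target. There are 200 camera calls.

TASK

Close up the kiosk counter. First stack the two bulb cases that stand in front of the peg rail on the third case at the side, one on the other in either order, every foot fully down in the recesses of the lid below; then hang up every chrome grabber lying on the counter, each on a pair of pegs of its own, ball up and collar resting on both pegs, and leave them hanging still. Pick each grabber up by its ball, ease your grip so that it swings to hang straight down, clamp it again and only then bring it to the pegs; leave the other things where they are and do not push hard on the rail.

Things in the scene. Friction and masses are not known exactly. Their poses are not given: they have to be found in the camera images.
- grabber0: Chrome bulb grabber, 178 mm, 130 g. Origin: centre of the 26 mm ball at its head; +z from cup to ball (up when hung). Along -z from the ball: neck 10 mm thick, square collar 34x34 mm at 31-37 mm, shank 10 mm thick, round rubber cup 34 mm across at 129-165 mm. Starts lying flat, ball centre 17 mm up, cup towards the robot. Centre of mass 99 mm from the ball.
- grabber1: Chrome bulb grabber, 178 mm, 130 g. Origin: centre of the 26 mm ball at its head; +z from cup to ball (up when hung). Along -z from the ball: neck 10 mm thick, square collar 34x34 mm at 31-37 mm, shank 10 mm thick, round rubber cup 34 mm across at 129-165 mm. Starts lying flat, ball centre 17 mm up, cup towards the robot. Centre of mass 99 mm from the ball.
- grabber2: Chrome bulb grabber, 178 mm, 130 g. Origin: centre of the 26 mm ball at its head; +z from cup to ball (up when hung). Along -z from the ball: neck 10 mm thick, square collar 34x34 mm at 31-37 mm, shank 10 mm thick, round rubber cup 34 mm across at 129-165 mm. Starts lying flat, ball centre 17 mm up, cup towards the robot. Centre of mass 99 mm from the ball.
- collar0 (a point): Centre of the collar's underside (cup side) on grabber0, 37 mm from the ball's centre; it rests on the pegs when hung. Behaviour: pinched across the ball with 40 N the grabber keeps its angle to the fingers; eased by 0.5 to 2 mm (30 down to 5 N) it pivots about the line between the pads and swings to hang; opened further, it drops.
- fork0 (a point): Left hanging place (from the robot) of the pine peg rail: point midway between the two square pegs of a pair, level with their tops (170 mm up), 30 mm from the board's front. Pegs point to -x of this frame (to the robot), y along the rail, z up. Pegs 60 long, 12 wide, 14 mm high, gap 16 mm, open at the robot's end; board top level with peg tops; pairs 110 mm apart.
- collar1 (a point): Centre of the collar's underside (cup side) on grabber1, 37 mm from the ball's centre; it rests on the pegs when hung. Behaviour: pinched across the ball with 40 N the grabber keeps its angle to the fingers; eased by 0.5 to 2 mm (30 down to 5 N) it pivots about the line between the pads and swings to hang; opened further, it drops.
- fork1 (a point): Middle hanging place (from the robot) of the pine peg rail: point midway between the two square pegs of a pair, level with their tops (170 mm up), 30 mm from the board's front. Pegs point to -x of this frame (to the robot), y along the rail, z up. Pegs 60 long, 12 wide, 14 mm high, gap 16 mm, open at the robot's end; board top level with peg tops; pairs 110 mm apart.
- collar2 (a point): Centre of the collar's underside (cup side) on grabber2, 37 mm from the ball's centre; it rests on the pegs when hung. Behaviour: pinched across the ball with 40 N the grabber keeps its angle to the fingers; eased by 0.5 to 2 mm (30 down to 5 N) it pivots about the line between the pads and swings to hang; opened further, it drops.
- fork2 (a point): Right hanging place (from the robot) of the pine peg rail: point midway between the two square pegs of a pair, level with their tops (170 mm up), 30 mm from the board's front. Pegs point to -x of this frame (to the robot), y along the rail, z up. Pegs 60 long, 12 wide, 14 mm high, gap 16 mm, open at the robot's end; board top level with peg tops; pairs 110 mm apart.
- case0: Lidded grey and white bulb case, 104 (x) x 60 (y) mm, 53 mm high. Origin: centre of its underside, at the bottom of the feet. Four feet 10x10 mm, 5 mm high at x +-40, y +-18 mm; the lid has four recesses 14x14 mm, 5 mm deep at the same places. 250 g. Starts in front of the peg rail, side by side with its twin. Same either way round.
- case1: Lidded grey and white bulb case, 104 (x) x 60 (y) mm, 53 mm high. Origin: centre of its underside, at the bottom of the feet. Four feet 10x10 mm, 5 mm high at x +-40, y +-18 mm; the lid has four recesses 14x14 mm, 5 mm deep at the same places. 250 g. Starts in front of the peg rail, side by side with its twin. Same either way round.
- base_case: Lidded grey and white bulb case, 104 (x) x 60 (y) mm, 53 mm high. Origin: centre of its underside, at the bottom of the feet. Four feet 10x10 mm, 5 mm high at x +-40, y +-18 mm; the lid has four recesses 14x14 mm, 5 mm deep at the same places. 600 g, loose. Stands apart at the left or right of the counter.
- base_case_seat (a point): Point over the centre of base_case at the floor of its lid recesses (48 mm above its origin), same axes; where the origin of a case stacked on it must come.
- case0_seat (a point): Point over the centre of case0 at the floor of its lid recesses (48 mm above its origin), same axes; where the origin of a case stacked on it must come.
- case1_seat (a point): Point over the centre of case1 at the floor of its lid recesses (48 mm above its origin), same axes; where the origin of a case stacked on it must come.
- rail: Fixed pine peg rail at the back of the counter, 740 mm along its y, board 120 to 170 mm above the counter; origin on the counter below the board's front face, x pointing away from the robot. Three pairs of pegs; a yellow multimeter hangs at its left end and a green torch at its right end (fixed, reaching 43 mm forward of the board, to 150 mm up).
- socket: Bystander: porcelain socket base, 66 mm diameter, 36 mm high. Origin at the centre of its underside.
- tube0: Bystander: clear glass tube bulb with square porcelain ends, 74 x 18 x 18 mm, lying. Origin at the centre of its underside.
- tube1: Bystander: clear glass tube bulb like the other, lying. Origin at the centre of its underside.
- block_battery: Bystander: block battery 48 x 26 x 17 mm, lying. Origin at the centre of its underside.
- cell0: Bystander: standing battery cell, 33 mm diameter, 58 mm high. Origin at the centre of its underside.
- cell1: Bystander: standing battery cell like the other. Origin at the centre of its underside.
- carton: Bystander: cardboard carton 60 x 60 x 100 mm. Origin at the centre of its underside.
There are look-alikes about, which are no part of the job. What is shaped like the case0 but blue or red is not meant. What is shaped like the grabber0 but blue is not meant.

How it is judged:
By the outcome, as a careful person would: the job done as asked, in the order asked, and still so for the second after the job is handed in, with the robot touching nothing.
Of grabber0, grabber1, grabber2 only 2 to 3 are there at a start; the rules pass over those that are not, and their reading is None.
At some moment in a run one of base_case may be knocked a few centimetres aside while the robot is not near it.
It also fails if it takes over 208 s, if anything falls off the work surface, if the arm or the gripper's body presses on something with over 40 N, if the wrist force passes 120 N, or if a joint passes its speed limit or range.

## Working session

There is one attempt and no reset: what is moved stays moved. The work goes in short steps, Python scripts to look and compute and a tool call to move; the robot and the scene stay as the last step left them, time stands still between calls to the robot, and variables do not carry over. Pictures are saved under pics/ and viewed, at most 14 in all, crops included, and the job is handed in when it is done.

Besides the shell and the picture viewer there is one more tool, called as name(argument=value, ...) on one line, values as JSON. arm_command: Moves the arm, as the interface text tells. Its arguments: {"type":"object","properties":{"targets":{"type":"array"},"force":{"type":"number"}},"required":["targets"]}

```bash
ls; mkdir -p pics
python3 - <<'E'
from bench import status, viewer
import cv2
s=status.sense();print(s)
for n in("scene","top"):
    print(n,viewer.camera_model(n)); im=viewer.snapshot(n); cv2.imwrite(f"pics/{n}0.png",im[:,:,::-1])
E
```

```text
pics
{'time': 0.0, 'joint_pos': array([ 6.15702812e+01,  7.51456565e+00,  8.53304204e+01, -5.39152064e-04,
        8.72608531e+01, -4.89090581e+00]), 'qd': array([-0.09236882, -0.07528563,  0.09259184, -0.01407021,  0.02353783,
        0.02556638]), 'joint_efforts': array([-2.04269425e-03, -5.69417524e+01, -5.00540578e+01, -6.34327862e-04,
        1.52619526e-02, -1.64378821e-05]), 'tool_pos': array([239.31992737, 549.60239601, 230.23914487]), 'tcp_rot': array([-1.79894500e+02, -8.48718858e-03,  1.56461205e+02]), 'ft_force': array([ 0.2212058 , -0.46638559, -0.15111103]), 'wrist_torque': array([-0.00668693,  0.01131014,  0.00744685]), 'grip_force': 0.0, 'finger_gap': 85.6871830541618}
scene {'vertical_fov': 51.8778129980535, 'cx': 320.6541048183809, 'cy': 192.0480221565944, 'xyz': array([1022.18189619, -530.71474621, 1195.56823917]), 'attitude': array([-143.73022187,   -0.81498646,   46.48796813])}
top {'vertical_fov': 50.370924662419874, 'cx': 319.7866780317848, 'cy': 199.97160649629836, 'xyz': array([ 205.45973686,   24.80889319, 1350.53276569]), 'attitude': array([-168.08991889,    0.18974476,  -98.08839075])}
```

View pics/scene0.png

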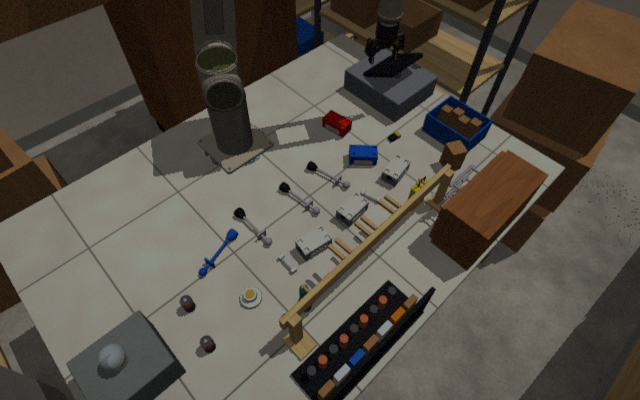

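View pics/top0.png

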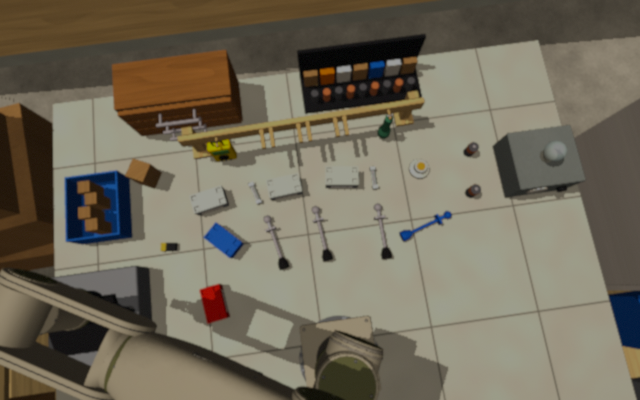

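```bash
cat > h.py <<'E'
import numpy as np, cv2
from scipy.spatial.transform import Rotation as R
from bench import status, viewer
M={}
for n in("scene","top"):
    c=viewer.camera_model(n); f=200/np.tan(np.radians(c["vertical_fov"]/2))
    M[n]=(f,c["cx"],c["cy"],np.array(c["xyz"]),R.from_euler("xyz",c["attitude"],degrees=True).as_matrix())
def proj(n,P):
    f,cx,cy,o,A=M[n]; q=(np.atleast_2d(P)-o)@A; return np.c_[f*q[:,0]/q[:,2]+cx,f*q[:,1]/q[:,2]+cy]
def ray(n,uv):
    f,cx,cy,o,A=M[n]; return o,A@np.array([(uv[0]-cx)/f,(uv[1]-cy)/f,1.])
def plane(n,uv,z):
    o,d=ray(n,uv); return o+d*(z-o[2])/d[2]
def tri(us,ut):
    o1,d1=ray("scene",us);o2,d2=ray("top",ut)
    t=np.linalg.lstsq(np.c_[d1,-d2],o2-o1,rcond=None)[0]; a=o1+d1*t[0];b=o2+d2*t[1]
    return (a+b)/2,np.linalg.norm(a-b)
def crop(im,x0,y0,x1,y1,k): return cv2.resize(im[y0:y1,x0:x1],None,fx=k,fy=k,interpolation=cv2.INTER_CUBIC)
def state():
    s=status.sense(); print("t",round(s["time"],2),"tcp",s["tool_pos"].round(1),"rpy",s["tcp_rot"].round(2),"F",s["ft_force"].round(1),"gap",round(s["finger_gap"],1),"grip",round(s["grip_force"],1)); return s
E
python3 - <<'E'
from h import *
a=cv2.imread("pics/top0.png");b=cv2.imread("pics/scene0.png")
cv2.imwrite("pics/c1.png",crop(a,180,95,380,235,4)); cv2.imwrite("pics/c2.png",crop(b,225,145,425,285,4))
for n in M: print(n,M[n][0],proj(n,[[0,0,0],[500,0,0],[500,200,0]]).round(0).tolist())
E
```

```text
scene 411.1729330346746 [[235.0, 144.0], [323.0, 224.0], [363.0, 191.0]]
top 425.3017050943374 [[339.0, 358.0], [316.0, 197.0], [255.0, 205.0]]
```

View pics/c1.png

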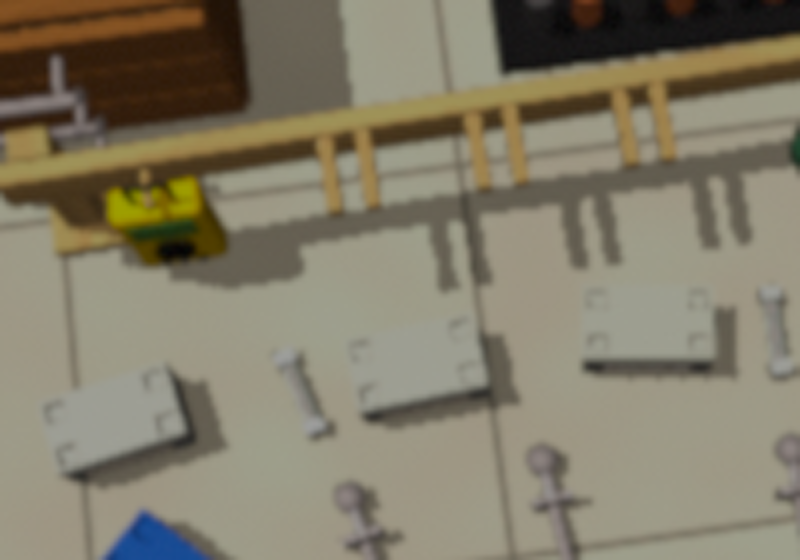

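View pics/c2.png

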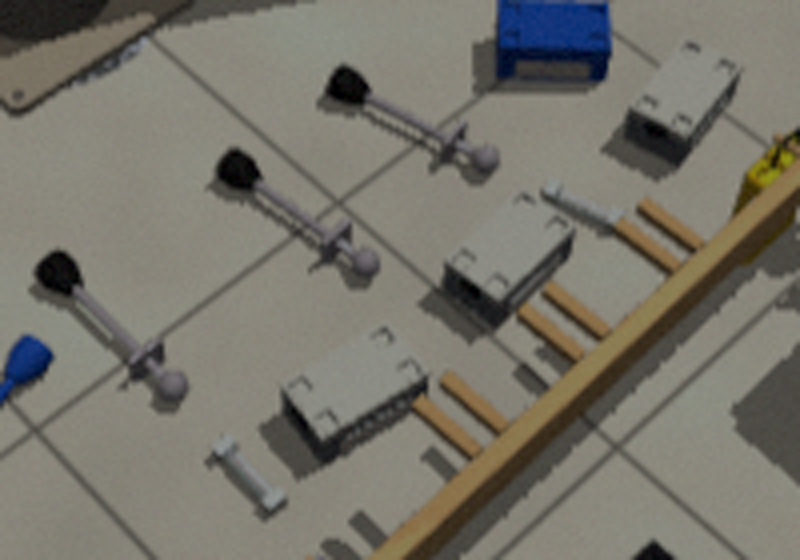

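```bash
cat > fit.py <<'E'
from h import *
from scipy.optimize import minimize
def rect(x,y,z,yaw,cx,cy,a,b,n=24):
    t=np.linspace(-1,1,n); o=np.ones(n)
    p=np.r_[np.c_[t*a,o*b],np.c_[t*a,-o*b],np.c_[o*a,t*b],np.c_[-o*a,t*b]]+[cx,cy]
    c,s=np.cos(yaw),np.sin(yaw); return np.c_[p@np.array([[c,s],[-s,c]])+[x,y],np.full(len(p),z)]
def casepts(x,y,z,yaw):
    return [rect(x,y,z,yaw,0,0,52,30)]+[rect(x,y,z,yaw,i*40,j*18,7,7,6) for i in(1,-1) for j in(1,-1)]
def grad(im):
    g=cv2.cvtColor(im,cv2.COLOR_BGR2GRAY).astype(np.float32); g=cv2.GaussianBlur(g,(0,0),.8)
    return cv2.GaussianBlur(np.minimum(np.hypot(cv2.Sobel(g,5,1,0),cv2.Sobel(g,5,0,1)),120),(0,0),.8)
def score(G,n,p):
    s=0
    for k,P in enumerate(casepts(*p)):
        q=proj(n,P).astype(np.float32); s+=(1 if k==0 else .15)*cv2.remap(G,q[:,0:1],q[:,1:2],cv2.INTER_LINEAR).mean()
    return s
def fit(Gs,x,y,yaw,z=53,names=("scene","top"),fixz=True):
    """coarse search + refine; returns x,y,yaw,(z)"""
    f=lambda v:-sum(score(Gs[n],n,(v[0],v[1],z if fixz else v[3],v[2]/50)) for n in names)
    best=min(((f([x+i,y+j,yaw*50+k,z]),i,j,k) for i in range(-12,13,3) for j in range(-12,13,3) for k in(-6,-3,0,3,6)))
    v0=[x+best[1],y+best[2],yaw*50+best[3]]+([] if fixz else [z])
    r=minimize(f,v0,method="Nelder-Mead",options=dict(initial_simplex=np.vstack([v0]+[np.array(v0)+2*e for e in np.eye(len(v0))]),xatol=.02,fatol=.01))
    v=r.x.copy(); v[2]=np.degrees(v[2]/50); return v.round(2),round(-r.fun,1)
E
python3 - <<'E'
from fit import *
T=lambda p:np.array(p)/4+[180,95]; S=lambda p:np.array(p)/4+[225,145]
C={"base":([(45,405),(163,368),(190,433),(68,472)],[(678,140),(742,68),(692,40),(627,108)]),
"mid":([(348,345),(470,317),(490,390),(366,415)],[(497,305),(577,238),(525,195),(445,262)]),
"right":([(588,285),(713,287),(715,362),(584,360)],[(428,378),(325,440),(281,386),(385,326)])}
a=cv2.imread("pics/top0.png");b=cv2.imread("pics/scene0.png"); G={"top":grad(a),"scene":grad(b)}
for k,(t,s) in C.items():
    # match corners by plane estimates
    tp=np.array([plane("top",T(q),53) for q in t]); sp=np.array([plane("scene",S(q),53) for q in s])
    X=[]
    for i,q in enumerate(tp):
        j=np.argmin(np.linalg.norm(sp-q,axis=1)); p,e=tri(S(s[j]),T(t[i])); X.append(np.r_[p,e])
    X=np.array(X); print(k,X.round(1).tolist())
    c=tp.mean(0)*.5+sp.mean(0)*.5; d=tp-tp.mean(0); e=[tp[i]-tp[(i+1)%4] for i in range(4)]; L=max(e,key=np.linalg.norm); yaw=np.arctan2(L[1],L[0])%np.pi
    print("  c",c.round(1),tp.mean(0).round(1),sp.mean(0).round(1),"yaw",np.degrees(yaw))
    for kw in({}, {"names":("top",)},{"names":("scene",)},{"fixz":False}): print("  ",kw,fit(G,c[0],c[1],yaw,**kw))
for n,t,s in(("gL",(350,497),(485,157)),("gM",(543,459),(364,262)),("gR",(790,449),(172,385))):
    p,e=tri(S(s),T(t)); print(n,p.round(1),round(e,1))
E
```

```text
base [[548.3, 390.0, 52.0, 7.1], [562.9, 292.5, 46.3, 3.7], [508.7, 278.4, 52.7, 4.1], [494.2, 378.7, 53.2, 13.1]]
  c [528.4 334.2  53. ] [526.3 332.3  53. ] [530.4 336.1  53. ] yaw 100.17932969933067
   {} (array([528.56, 335.18, 100.18]), np.float64(222.2))
   {'names': ('top',)} (array([511.21, 324.37,  99.7 ]), np.float64(107.1))
   {'names': ('scene',)} (array([537.93, 337.2 , 105.71]), np.float64(123.9))
   {'fixz': False} (array([528.66, 335.47, 100.28,  52.08]), np.float64(222.4))
mid [[566.7, 150.5, 35.5, 5.6], [571.8, 49.1, 44.6, 0.9], [511.8, 43.7, 47.3, 7.1], [507.4, 144.0, 43.8, 10.0]]
  c [540.   93.8  53. ] [535.   93.8  53. ] [545.1  93.7  53. ] yaw 93.57287364959569
   {} (array([538.96,  95.69,  94.03]), np.float64(212.5))
   {'names': ('top',)} (array([522.52,  93.01,  92.8 ]), np.float64(107.7))
   {'names': ('scene',)} (array([553.54, 101.45,  99.31]), np.float64(126.8))
   {'fixz': False} (array([538.92,  95.85,  94.47,  53.42]), np.float64(212.4))
right [[583.8, -45.6, 51.8, 4.8], [568.3, -143.0, 52.1, 5.9], [508.1, -135.2, 49.4, 5.6], [524.1, -34.6, 47.4, 2.9]]
  c [546.3 -90.   53. ] [544.  -91.3  53. ] [548.6 -88.7  53. ] yaw 80.96388677355411
   {} (array([544.65, -90.88,  82.28]), np.float64(197.1))
   {'names': ('top',)} (array([530.43, -89.19,  80.58]), np.float64(109.3))
   {'names': ('scene',)} (array([ 562.39, -101.68,   83.35]), np.float64(122.8))
   {'fixz': False} (array([543.75, -89.25,  81.86,  48.76]), np.float64(198.2))
gL [446.1 163.6  22.8] 3.5
gM [454.5   7.8  21.9] 2.1
gR [ 435.  -187.9   20.5] 2.2
```

Run:
```python
from fit import *
I={"top":cv2.imread("pics/top0.png"),"scene":cv2.imread("pics/scene0.png")}
ps=[(528.6,335.3,53,np.radians(100.2)),(539,95.7,53,np.radians(94.2)),(544.5,-90.5,53,np.radians(82.2))]
rows=[]
for n in I:
    r=[]
    for p in ps:
        c=proj(n,[p[:3]])[0].astype(int); x0,y0=c-[26,26]; k=5
        im=crop(I[n],x0,y0,x0+52,y0+52,k)
        for P in casepts(*p):
            for u,v in proj(n,P): cv2.circle(im,(int((u-x0+.5)*k),int((v-y0+.5)*k)),0,(0,0,255),-1)
        r.append(im)
    rows.append(np.hstack(r))
cv2.imwrite("pics/ov1.png",np.vstack(rows))
```

```text
(no output)
```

View pics/ov1.png

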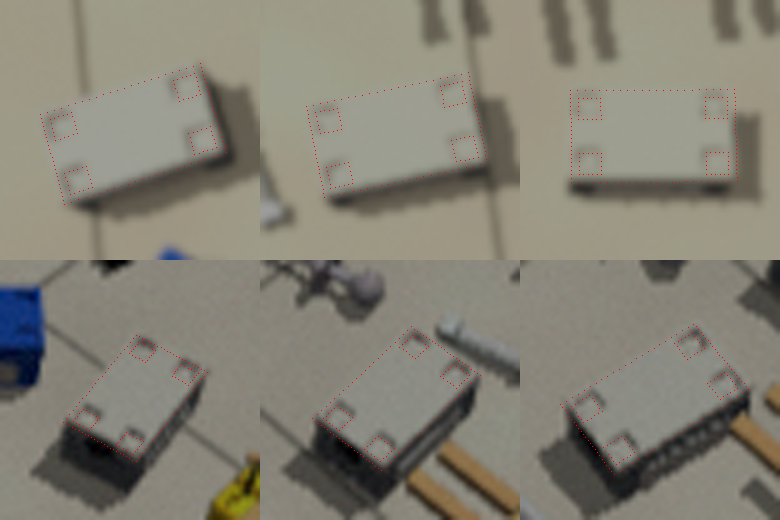

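```bash
cat > fit2.py <<'E'
from fit import *
def sphere(n,c,r=13,k=40):
    o=M[n][3]; d=(c-o)/np.linalg.norm(c-o); u=np.cross(d,[1,0,0]);u/=np.linalg.norm(u);v=np.cross(d,u)
    t=np.linspace(0,2*np.pi,k,endpoint=False)[:,None]; return c+r*(np.cos(t)*u+np.sin(t)*v)
def shank(n,c,yaw,z0,z1,r=5,k=30):
    a=np.array([np.cos(yaw),np.sin(yaw),0]); t=np.linspace(z0,z1,k)[:,None]
    w=np.cross(a,c-M[n][3]); w/=np.linalg.norm(w); return np.r_[c-a*t+r*w,c-a*t-r*w]
def sc(G,n,P):
    q=proj(n,P).astype(np.float32); return cv2.remap(G,q[:,0:1],q[:,1:2],cv2.INTER_LINEAR).mean()
def nm(f,v0,st): 
    v0=np.array(v0,float); r=minimize(f,v0,method="Nelder-Mead",options=dict(initial_simplex=np.vstack([v0]+[v0+s*e for s,e in zip(st,np.eye(len(v0)))]),xatol=.02,fatol=.01)); return r
def fitgrab(Gs,x,y,yaw,z=17,names=("scene","top")):
    def f(v):
        c=np.array([v[0],v[1],v[3] if len(v)>3 else z]); return -sum(1.5*sc(Gs[n],n,sphere(n,c))+sc(Gs[n],n,shank(n,c,v[2]/50,37,129)) for n in names)
    return f
def railpts(x,y,z,yaw):
    return np.vstack([rect(x,y,z,yaw,-30,j*110+s*14,30,6,20) for j in(1,0,-1) for s in(1,-1)])
E
python3 - <<'E'
from fit2 import *
I={"top":cv2.imread("pics/top0.png"),"scene":cv2.imread("pics/scene0.png")}; G={n:grad(I[n]) for n in I}
g=[(446,163,np.radians(15)),(454,8,np.radians(5)),(435,-188,np.radians(5))]
for x,y,yw in g:
    # cup guess: yaw scan
    for nm_,names in(("both",("scene","top")),("top",("top",)),("scene",("scene",))):
        f=fitgrab(G,x,y,yw,names=names)
        b=min((f([x+i,y+j,np.radians(k)*50]),x+i,y+j,np.radians(k)*50) for i in range(-9,10,3) for j in range(-9,10,3) for k in range(-30,31,4))
        r=nm(f,b[1:],(2,2,2)); print(nm_,r.x[:2].round(1),np.degrees(r.x[2]/50).round(1),round(-r.fun,1),end=" | ")
        if nm_=="both": r=nm(f,list(r.x)+[17],(2,2,2,3)); print("free z",r.x.round(1),end=" | ")
    print()
T=lambda p:np.array(p)/4+[180,95]; S=lambda p:np.array(p)/4+[225,145]
for t,s in zip([(336,211),(374,207),(485,188),(519,183),(631,163),(668,158)],[(643,203),(618,224),(548,287),(522,310),(448,378),(418,402)]):
    p,e=tri(S(s),T(t)); print("tip",p.round(1),round(e,1),end=";")
A=plane("top",T((344,135)),170);B=plane("top",T((640,89)),170);C=(A+B)/2;yw=np.arctan2(-(A-B)[0],(A-B)[1]); print("\ninit",A,B,np.degrees(yw))
for names in(("scene","top"),("top",),("scene",)):
  for z in (170,None):
    if z is None and len(names)<2: continue
    f=lambda v:-sum(sc(G[n],n,railpts(v[0],v[1],z or v[3],v[2]/300)) for n in names)
    b=min((f([C[0]+i,C[1]+j,yw*300+k,170]),C[0]+i,C[1]+j,yw*300+k,170) for i in range(-15,16,3) for j in range(-15,16,3) for k in(-9,-6,-3,0,3,6,9))
    r=nm(f,b[1:5 if z is None else 4],(2,2,2,2)); v=r.x; print(names,z,v[:2].round(1),np.degrees(v[2]/300).round(2),v[3:],round(-r.fun,1))
E
```

```text
both [443.7 153.6] 11.0 442.9 | free z [443.4 156.   10.8   7.5] | top [441.8 154. ] 11.3 228.9 | scene [447.6 151.7] 14.6 235.7 | 
both [ 4.528e+02 -3.000e-01] 5.0 413.4 | free z [451.7   1.2   5.3   6.8] | top [ 4.493e+02 -1.000e-01] 4.7 212.4 | scene [457.2  -2.2] 7.5 227.7 | 
both [ 435.5 -191.5] 3.3 398.0 | free z [ 434.7 -193.3    1.9    7.5] | top [ 434.4 -191.1] 2.2 190.3 | scene [ 438.4 -196.8] 2.1 229.8 | 
tip [631.6 134.5 168.1] 4.2;tip [631.1 106.7 166.5] 3.8;tip [633.9  24.7 167.5] 4.5;tip [634.3  -1.6 164.9] 1.9;tip [637.8 -84.1 167.2] 4.3;tip [ 637.4 -112.3  166.7] 2.5;
init [686.91701193 120.16756246 170.        ] [ 691.63622395 -100.72086805  170.        ] 1.223920158897286
('scene', 'top') 170 [693.2   4.5] 1.24 [] 175.0
('scene', 'top') None [692.    0.8] 1.02 [176.6153524] 180.8
('top',) 170 [692.9  26.7] 1.36 [] 92.6
('scene',) 170 [692.1   6.2] 1.39 [] 95.2
```

Run:
```python
from fit2 import *
I={"top":cv2.imread("pics/top0.png"),"scene":cv2.imread("pics/scene0.png")}
g=[(446,163.6,17,13),(454.5,7.8,17,5),(435,-188,17,3.3)]
rows=[]
def dots(im,n,P,x0,y0,k,col=(0,0,255)):
    for u,v in proj(n,P): cv2.circle(im,(int((u-x0+.5)*k),int((v-y0+.5)*k)),0,col,-1)
for n in I:
    r=[]
    for x,y,z,yw in g:
        c=np.array([x,y,z]);x0,y0=proj(n,[c])[0].astype(int)-[20,20]; k=5
        im=crop(I[n],x0,y0,x0+40,y0+40,k); dots(im,n,sphere(n,c),x0,y0,k); dots(im,n,shank(n,c,np.radians(yw),37,129),x0,y0,k); r.append(im)
    c=np.array([660,11.5,170]);x0,y0=proj(n,[c])[0].astype(int)-[20,20]
    im=crop(I[n],x0,y0,x0+40,y0+40,k); dots(im,n,railpts(694,11.5,170,np.radians(1.3)),x0,y0,k); r.append(im)
    rows.append(np.hstack(r))
cv2.imwrite("pics/ov2.png",np.vstack(rows))
```

```text
(no output)
```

View pics/ov2.png

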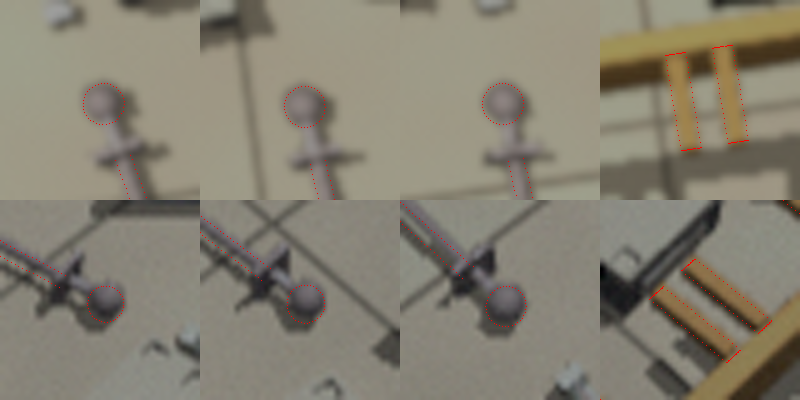

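arm_command(targets=[[[0.03,-0.0454,-0.01,0,0,-0.1087,1],[0.03,-0.0454,-0.01,0,0,-0.1087,1],[0.03,-0.0454,-0.01,0,0,-0.1087,1],[0.03,-0.0454,-0.01,0,0,-0.1087,1],[0.03,-0.0454,-0.01,0,0,-0.1087,1],[0.03,-0.0454,-0.01,0,0,-0.1087,1],[0.03,-0.0454,-0.01,0,0,-0.1087,1],[0.03,-0.0454,-0.01,0,0,-0.1087,1],[0.03,-0.0454,-0.01,0,0,-0.1087,1],[0.03,-0.0454,-0.01,0,0,-0.1087,1]]])

```text
time: 1.35
tool_pos: [540.1, 94.4, 130.7]
tcp_rot: [-180.0, -0.0, 94.0]
ft_force: [0.2, 1.1, 0.4]
finger_gap: 85.3
grip_force: 0.0
```

arm_command(targets=[[[0,0,0,0,0,0,1],[0,0,0,0,0,0,1],[0,0,0,0,0,0,1]]])

```text
time: 1.72
tool_pos: [539.1, 97.2, 131.4]
tcp_rot: [-180.0, -0.0, 94.3]
ft_force: [0.0, 0.3, -0.7]
finger_gap: 85.3
grip_force: 0.0
```

arm_command(targets=[[[0,-0.001,-0.03,0,0,0,1],[0,0,-0.03,0,0,0,1],[0,0,-0.03,0,0,0,1],[0,0,-0.029,0,0,0,1],[0,0,0,0,0,0,1],[0,0,0,0,0,0,-1],[0,0,0,0,0,0,-1],[0,0,0,0,0,0,-1],[0,0,0,0,0,0,-1],[0,0,0,0,0,0,-1]]], force=40)

```text
time: 2.98
tool_pos: [541.1, 95.6, 14.4]
tcp_rot: [179.8, -0.0, 94.2]
ft_force: [-1.8, 1.8, 8.1]
finger_gap: 59.7
grip_force: 44.3
```

arm_command(targets=[[[0,0,0,0,0,0,-1],[0,0,0,0,0,0,-1],[0,0,0.02,0,0,0,-1],[0,0,0.04,0,0,0,-1],[0,0,0.05,0,0,0,-1],[0,0,0.04,0,0,0,-1],[0,0,0,0,0,0,-1]]])

```text
time: 3.85
tool_pos: [542.5, 95.3, 167.3]
tcp_rot: [179.5, -0.0, 94.2]
ft_force: [0.2, -0.1, -3.0]
finger_gap: 59.7
grip_force: 44.5
```

```bash
cat > look.py <<'E'
from fit2 import *
import sys
def look(tag):
    I={}
    for n in("scene","top"): I[n]=viewer.snapshot(n)[:,:,::-1].copy(); cv2.imwrite(f"pics/{n}_{tag}.png",I[n])
    return I,{n:grad(I[n]) for n in I}
E
python3 - <<'E'
from look import *
s=state();I,G=look("lift1"); p=s["tool_pos"]
print(fit(G,528.6,335.3,np.radians(100.2)),fit(G,528.6,335.3,np.radians(100.2),names=("scene",)))
k=4;r=[]
for n in I:
    c=proj(n,[p])[0].astype(int);x0,y0=c-[50,50];im=crop(I[n],x0,y0,x0+100,y0+100,k)
    cv2.circle(im,tuple(int(v) for v in (proj(n,[p])[0]-[x0,y0]+.5)*k),3,(0,0,255),-1)
    for P in casepts(p[0],p[1],p[2]+38,np.radians(94.2)):
        for u,v in proj(n,P): cv2.circle(im,(int((u-x0+.5)*k),int((v-y0+.5)*k)),0,(0,0,255),-1)
    r.append(im)
cv2.imwrite("pics/l1.png",np.hstack(r))
E
```

```text
t 3.85 tcp [542.5  95.3 167.3] rpy [179.51  -0.    94.18] F [ 0.2 -0.1 -3. ] gap 59.7 grip 44.5
(array([528.72, 335.17, 100.49]), np.float64(226.3)) (array([537.49, 337.74, 105.81]), np.float64(126.0))
```

View pics/l1.png

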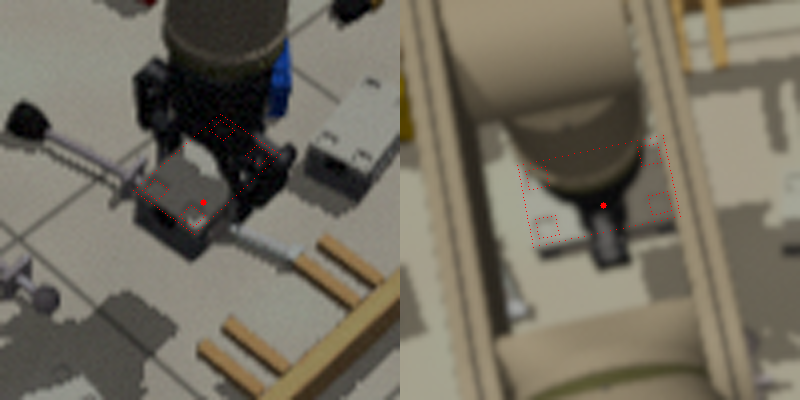

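arm_command(targets=[[[0,0,0,0,0,0,-1],[0,0,0,0,0,0,-1],[0,0,0,0,0,0,-1],[0,0,0,0,0,0,-1]]])

```text
time: 4.45
tool_pos: [539.4, 95.1, 161.9]
tcp_rot: [-180.0, 0.0, 94.2]
ft_force: [-0.0, -0.3, -2.1]
finger_gap: 59.7
grip_force: 44.5
```

```bash
cat >> look.py <<'E'
def heldpts(x,y,z,yaw,side=-1,lim=18):
    """visible half (local x on `side`) of the lid"""
    c,s=np.cos(yaw),np.sin(yaw); out=[]
    for k,P in enumerate(casepts(x,y,z,yaw)):
        l=(P[:,:2]-[x,y])@np.array([c,s])*side; out.append(P[l>lim])
    return np.vstack([out[0]]+[o for o in out[1:] if len(o)])
def fitheld(G,x,y,z,yaw,names=("scene","top"),fz=True,r=6):
    f=lambda v:-sum(sc(G[n],n,heldpts(v[0],v[1],v[2] if len(v)>2 else z,yaw)) for n in names)
    b=min((f([x+i,y+j]),x+i,y+j) for i in np.arange(-r,r+1,2) for j in np.arange(-r,r+1,2))
    a=nm(f,b[1:],(1,1)); o=[a.x.round(2),round(-a.fun,1)]
    if fz: a=nm(f,list(a.x)+[z],(1,1,2)); o+=[a.x.round(2),round(-a.fun,1)]
    return o
E
python3 - <<'E'
from look import *
s=state();s=state();I,G=look("lift2"); p=s["tool_pos"]
z=p[2]+38.6
print(fitheld(G,p[0],p[1],z,np.radians(s["tcp_rot"][2])))
for n in M: print(n,fitheld(G,p[0],p[1],z,np.radians(s["tcp_rot"][2]),names=(n,),fz=False))
E
```

```text
t 4.45 tcp [539.4  95.1 161.9] rpy [-179.96    0.     94.18] F [-0.  -0.3 -2.1] gap 59.7 grip 44.5
t 4.45 tcp [539.4  95.1 161.9] rpy [-179.96    0.     94.18] F [-0.  -0.3 -2.1] gap 59.7 grip 44.5
[array([526.86,  95.52]), np.float64(144.0), array([539.2 ,  97.68, 155.4 ]), np.float64(171.1)]
scene [array([533.84,  73.62]), np.float64(92.4)]
top [array([527.19,  96.67]), np.float64(76.8)]
```

arm_command(targets=[[[-0.0013,0.015,0,0,0,0.0133,-1],[-0.0013,0.03,0,0,0,0.0133,-1],[-0.0013,0.035,0,0,0,0.0133,-1],[-0.0013,0.04,0,0,0,0.0133,-1],[-0.0013,0.04,0,0,0,0.0133,-1],[-0.0013,0.04,0,0,0,0.0133,-1],[-0.0013,0.025,0,0,0,0.0133,-1],[-0.0013,0.0147,0,0,0,0.0133,-1],[0,0,0,0,0,0,-1],[0,0,0,0,0,0,-1]]])

```text
time: 5.8
tool_pos: [529.2, 334.1, 162.2]
tcp_rot: [-180.0, 0.0, 100.2]
ft_force: [0.1, -0.2, -3.0]
finger_gap: 59.4
grip_force: 44.4
```

arm_command(targets=[[[0,0,-0.02,0,0,0,-1],[0,0,-0.03,0,0,0,-1],[0,0,-0.025,0,0,0,-1],[0,0,-0.012,0,0,0,-1],[0,0,0,0,0,0,-1],[0,0,0,0,0,0,-1],[0,0,0,0,0,0,-1],[0,0,0,0,0,0,-1]]])

```text
time: 6.8
tool_pos: [529.8, 335.1, 76.3]
tcp_rot: [179.9, -0.0, 100.3]
ft_force: [0.2, 0.4, -2.3]
finger_gap: 59.4
grip_force: 44.3
```

Run:
```python
from look import *
s=state();I,G=look("pl1"); p=s["tool_pos"]
k=4;r=[]
for n in I:
    c=proj(n,[p])[0].astype(int);x0,y0=c-[50,50];im=crop(I[n],x0,y0,x0+100,y0+100,k)
    for q,col in(((p[0],p[1],p[2]+40.6,np.radians(100.3)),(0,0,255)),((528.7,335.2,53,np.radians(100.3)),(0,255,0))):
      for P in casepts(*q):
        for u,v in proj(n,P): cv2.circle(im,(int((u-x0+.5)*k),int((v-y0+.5)*k)),0,col,-1)
    r.append(im)
cv2.imwrite("pics/l2.png",np.hstack(r))
```

```text
t 6.8 tcp [529.8 335.1  76.3] rpy [ 1.7991e+02 -3.0000e-02  1.0028e+02] F [ 0.2  0.4 -2.3] gap 59.4 grip 44.3
```

View pics/l2.png

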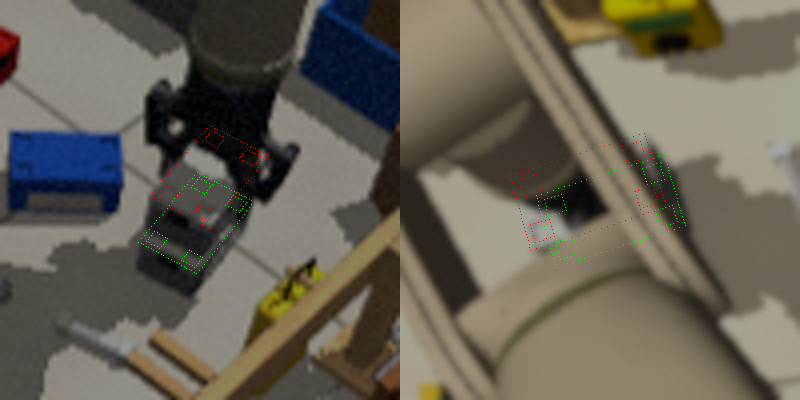

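arm_command(targets=[[[0,0,-0.005,0,0,0,-1],[0,0,-0.004,0,0,0,-1],[0,0,-0.002,0,0,0,-1],[0,0,-0.002,0,0,0,-1],[0,0,0,0,0,0,-1],[0,0,0,0,0,0,-1]]])

```text
time: 7.65
tool_pos: [529.3, 334.8, 62.4]
tcp_rot: [180.0, -0.0, 100.3]
ft_force: [-0.6, -0.6, -0.5]
finger_gap: 59.7
grip_force: 44.4
```

arm_command(targets=[[[0,0,-0.001,0,0,0,-1],[0,0,-0.001,0,0,0,-1],[0,0,0,0,0,0,-1],[0,0,0,0,0,0,-1]]])

```text
time: 8.15
tool_pos: [529.4, 334.9, 62.4]
tcp_rot: [180.0, -0.0, 100.3]
ft_force: [-7.1, -4.8, 14.1]
finger_gap: 59.4
grip_force: 46.2
```

arm_command(targets=[[[-0.0005,-0.0005,0,0,0,0,-1],[-0.0005,-0.0005,-0.0005,0,0,0,-1],[0,0,0,0,0,0,-1],[0,0,0,0,0,0,-1]]])

```text
time: 8.65
tool_pos: [529.3, 334.8, 62.4]
tcp_rot: [179.8, -0.1, 100.3]
ft_force: [-4.7, 0.2, 11.9]
finger_gap: 59.6
grip_force: 45.9
```

arm_command(targets=[[[0,0,0,0,0,0,1],[0,0,0,0,0,0,1],[0,0,0,0,0,0,1],[0,0,0,0,0,0,1],[0,0,0.02,0,0,0,1],[0,0,0.04,0,0,0,1],[0,0,0.04,0,0,0,1]]])

```text
time: 9.52
tool_pos: [528.3, 333.8, 162.3]
tcp_rot: [180.0, -0.0, 100.3]
ft_force: [0.3, 1.1, -0.6]
finger_gap: 85.2
grip_force: 0.0
```

arm_command(targets=[[[0.0016,-0.0325,0,0,0,-0.0316,1],[0.0016,-0.0425,0,0,0,-0.0316,1],[0.0016,-0.05,0,0,0,-0.0316,1],[0.0016,-0.05,0,0,0,-0.0316,1],[0.0016,-0.05,0,0,0,-0.0316,1],[0.0016,-0.05,0,0,0,-0.0316,1],[0.0016,-0.05,0,0,0,-0.0316,1],[0.0016,-0.045,0,0,0,-0.0316,1],[0.0016,-0.035,0,0,0,-0.0316,1],[0.0016,-0.0195,0,0,0,-0.0316,1]]])

```text
time: 10.78
tool_pos: [544.6, -92.5, 161.3]
tcp_rot: [179.9, 0.0, 82.0]
ft_force: [0.9, 0.6, -1.4]
finger_gap: 85.4
grip_force: 0.0
```

arm_command(targets=[[[0,0,0,0,0,0,1],[0,0,0,0,0,0,1],[0,0,0,0,0,0,1],[0,0,0,0,0,0,1]]])

```text
time: 11.28
tool_pos: [544.2, -89.8, 159.8]
tcp_rot: [-180.0, -0.0, 82.3]
ft_force: [0.3, 0.4, -0.3]
finger_gap: 85.5
grip_force: 0.0
```

Run:
```python
from look import *
s=state();I,G=look("st1")
for z in(53,101,106): print(z,fit(G,528.6,335,np.radians(100.2),z=z))
print(fit(G,528.6,335,np.radians(100.2),z=101,fixz=False))
print(fit(G,528.6,335,np.radians(100.2),z=101,names=("scene",)),fit(G,528.6,335,np.radians(100.2),z=101,names=("top",)))
k=5;r=[]
for n in I:
    x0,y0=proj(n,[[528.7,335,80]])[0].astype(int)-[35,35];im=crop(I[n],x0,y0,x0+70,y0+70,k)
    for P in casepts(528.7,335,101,np.radians(100.3)):
        for u,v in proj(n,P): cv2.circle(im,(int((u-x0+.5)*k),int((v-y0+.5)*k)),0,(0,0,255),-1)
    r.append(im)
cv2.imwrite("pics/l3.png",np.hstack(r))
```

```text
t 11.28 tcp [544.2 -89.8 159.8] rpy [-1.7999e+02 -1.0000e-02  8.2250e+01] F [ 0.3  0.4 -0.3] gap 85.5 grip 0.0
53 (array([539.59, 335.15, 104.92]), np.float64(203.1))
101 (array([529.3 , 332.57,  99.37]), np.float64(231.9))
106 (array([529.56, 330.39,  99.45]), np.float64(228.2))
(array([529.23, 332.91,  99.37,  99.99]), np.float64(232.0))
(array([530.05, 334.37,  98.43]), np.float64(127.1)) (array([528.41, 331.43, 100.63]), np.float64(107.0))
```

View pics/l3.png

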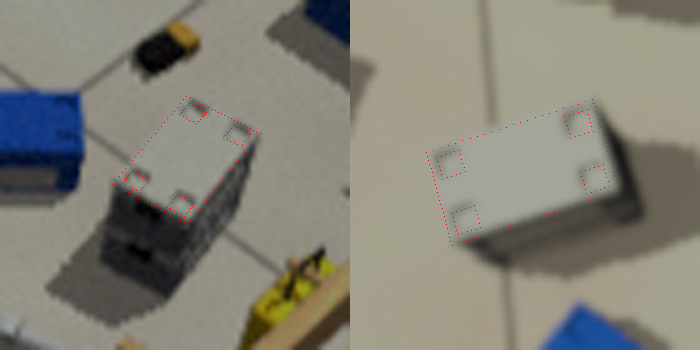

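arm_command(targets=[[[0,0,-0.03,0,0,0,1],[0,0,-0.04,0,0,0,1],[0,0,-0.04,0,0,0,1],[0,0,-0.025,0,0,0,1],[0,0,-0.011,0,0,0,1],[0,0,0,0,0,0,1],[0,0,0,0,0,0,-1],[0,0,0,0,0,0,-1],[0,0,0,0,0,0,-1],[0,0,0,0,0,0,-1]]])

```text
time: 12.62
tool_pos: [545.6, -91.0, 15.6]
tcp_rot: [179.8, 0.0, 82.2]
ft_force: [-0.3, -0.6, 7.0]
finger_gap: 59.5
grip_force: 44.3
```

arm_command(targets=[[[0,0,0,0,0,0,-1],[0,0,0,0,0,0,-1],[0,0,0,0,0,0,-1]]])

```text
time: 13.0
tool_pos: [545.6, -91.1, 15.5]
tcp_rot: [179.8, 0.0, 82.2]
ft_force: [-0.8, -0.0, 6.4]
finger_gap: 59.4
grip_force: 44.3
```

arm_command(targets=[[[0,0,0.02,0,0,0,-1],[0,0,0.04,0,0,0,-1],[0,0,0.05,0,0,0,-1],[0,0,0.05,0,0,0,-1],[0,0,0.04,0,0,0,-1],[0,0,0,0,0,0,-1],[0,0,0,0,0,0,-1],[0,0,0,0,0,0,-1],[0,0,0,0,0,0,-1]]])

```text
time: 14.12
tool_pos: [543.3, -90.5, 212.2]
tcp_rot: [-179.8, -0.0, 82.2]
ft_force: [0.1, 0.0, -2.5]
finger_gap: 59.3
grip_force: 44.5
```

Run:
```python
from look import *
s=state();I,G=look("l2b")
print(fit(G,528.6,335,np.radians(100.2),z=101))
```

```text
t 14.12 tcp [543.3 -90.5 212.2] rpy [-1.7984e+02 -2.0000e-02  8.2170e+01] F [ 0.1  0.  -2.5] gap 59.3 grip 44.5
(array([529.31, 332.52,  99.45]), np.float64(231.7))
```

arm_command(targets=[[[-0.00146,0.0252,0,0,0,0.03107,-1],[-0.00146,0.035,0,0,0,0.03107,-1],[-0.00146,0.05,0,0,0,0.03107,-1],[-0.00146,0.055,0,0,0,0.03107,-1],[-0.00146,0.055,0,0,0,0.03107,-1],[-0.00146,0.055,0,0,0,0.03107,-1],[-0.00146,0.055,0,0,0,0.03107,-1],[-0.00146,0.045,0,0,0,0.03107,-1],[-0.00146,0.033,0,0,0,0.03107,-1],[-0.00146,0.017,0,0,0,0.03107,-1]]])

```text
time: 15.48
tool_pos: [529.0, 336.0, 213.2]
tcp_rot: [-179.9, 0.0, 100.1]
ft_force: [-0.0, -0.6, -2.7]
finger_gap: 59.5
grip_force: 44.3
```

arm_command(targets=[[[0,0,-0.02,0,0,0,-1],[0,0,-0.03,0,0,0,-1],[0,0,-0.025,0,0,0,-1],[0,0,-0.012,0,0,0,-1],[0,0,0,0,0,0,-1],[0,0,0,0,0,0,-1],[0,0,0,0,0,0,-1],[0,0,0,0,0,0,-1]]])

```text
time: 16.48
tool_pos: [530.1, 334.8, 127.8]
tcp_rot: [179.9, -0.0, 100.0]
ft_force: [0.4, -0.1, -2.2]
finger_gap: 59.5
grip_force: 44.3
```

Run:
```python
from look import *
s=state();I,G=look("pl2")
p=s["tool_pos"]
for n in("scene",):
    f=lambda v:-sc(G[n],n,heldpts(v[0],v[1],101,np.radians(v[2])))
    b=min((f([529+i,333+j,99.5+a]),529+i,333+j,99.5+a) for i in range(-10,11,2) for j in range(-10,11,2) for a in(-2,0,2)); print("base-top in scene",b)
    print("held",fitheld(G,p[0],p[1],p[2]+37.5,np.radians(s["tcp_rot"][2]),names=(n,),fz=False))
k=5;r=[]
for n in I:
    x0,y0=proj(n,[[528.7,335,100]])[0].astype(int)-[40,40];im=crop(I[n],x0,y0,x0+80,y0+80,k)
    for q,col in(((p[0],p[1],p[2]+37.5,np.radians(100)),(0,0,255)),((529.3,332.6,101,np.radians(99.5)),(0,255,0))):
     for P in casepts(*q):
        for u,v in proj(n,P): cv2.circle(im,(int((u-x0+.5)*k),int((v-y0+.5)*k)),0,col,-1)
    r.append(im)
cv2.imwrite("pics/l4.png",np.hstack(r))
```

```text
t 16.48 tcp [530.1 334.8 127.8] rpy [ 1.7992e+02 -2.0000e-02  9.9980e+01] F [ 0.4 -0.1 -2.2] gap 59.5 grip 44.3
base-top in scene (np.float32(-91.294556), 523, 333, 101.5)
held [array([528.27, 331.17]), np.float64(87.3)]
```

View pics/l4.png

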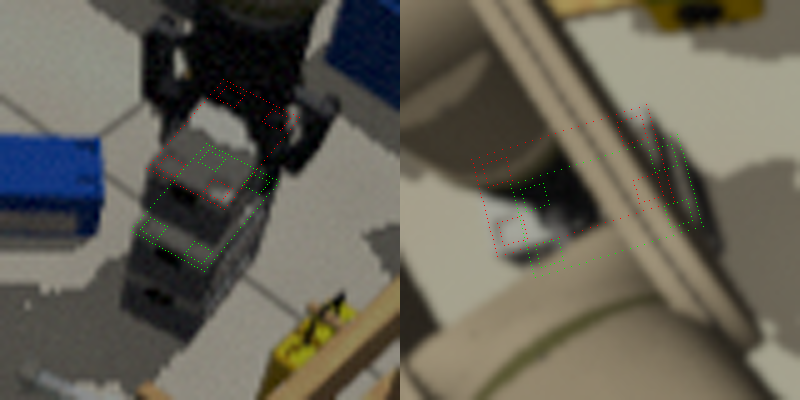

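arm_command(targets=[[[-0.0003,0,-0.005,0,0,0,-1],[0,0,-0.004,0,0,0,-1],[0,0,-0.002,0,0,0,-1],[0,0,-0.002,0,0,0,-1],[0,0,0,0,0,0,-1],[0,0,0,0,0,0,-1]]])

```text
time: 17.32
tool_pos: [529.4, 334.6, 114.0]
tcp_rot: [180.0, -0.0, 100.0]
ft_force: [-0.6, 0.1, -2.2]
finger_gap: 59.5
grip_force: 44.3
```

arm_command(targets=[[[0,0,-0.001,0,0,0,-1],[0,0,-0.001,0,0,0,-1],[0,0,0,0,0,0,-1],[0,0,0,0,0,0,-1]]])

```text
time: 17.82
tool_pos: [529.3, 334.5, 111.8]
tcp_rot: [-180.0, -0.0, 100.0]
ft_force: [0.9, -0.4, -2.3]
finger_gap: 59.5
grip_force: 44.4
```

arm_command(targets=[[[0,0,-0.001,0,0,0,-1],[0,0,-0.001,0,0,0,-1],[0,0,0,0,0,0,-1],[0,0,0,0,0,0,-1]]])

```text
time: 18.32
tool_pos: [529.5, 334.6, 111.5]
tcp_rot: [180.0, -0.0, 100.0]
ft_force: [-4.3, -2.8, 9.6]
finger_gap: 59.2
grip_force: 45.7
```

arm_command(targets=[[[0,0,0,0,0,0,1],[0,0,0,0,0,0,1],[0,0,0,0,0,0,1],[0,0,0,0,0,0,1],[0,0,0.02,0,0,0,1],[0,0,0.04,0,0,0,1],[0,0,0.04,0,0,0,1]]])

```text
time: 19.2
tool_pos: [529.3, 334.5, 212.3]
tcp_rot: [180.0, -0.0, 100.0]
ft_force: [0.1, 0.6, 0.0]
finger_gap: 85.6
grip_force: 0.0
```

arm_command(targets=[[[-0.0083,-0.0171,-0.006,0,0,-0.1518,0.4],[-0.0083,-0.0171,-0.006,0,0,-0.1518,0.4],[-0.0083,-0.0171,-0.006,0,0,-0.1518,0.4],[-0.0083,-0.0171,-0.006,0,0,-0.1518,0.4],[-0.0083,-0.0171,-0.006,0,0,-0.1518,0.4],[-0.0083,-0.0171,-0.006,0,0,-0.1518,0.4],[-0.0083,-0.0171,-0.006,0,0,-0.1518,0.4],[-0.0083,-0.0171,-0.006,0,0,-0.1518,0.4],[-0.0083,-0.0171,-0.006,0,0,-0.1518,0.4],[-0.0083,-0.0171,-0.006,0,0,-0.1518,0.4]]])

```text
time: 20.45
tool_pos: [446.7, 163.1, 151.4]
tcp_rot: [-180.0, -0.1, 12.7]
ft_force: [0.2, -0.2, 0.1]
finger_gap: 59.7
grip_force: 0.0
```

arm_command(targets=[[[0,0,0,0,0,0,0.4],[0,0,0,0,0,0,0.4],[0,0,0,0,0,0,0.4],[0,0,0,0,0,0,0.4]]])

```text
time: 20.95
tool_pos: [446.5, 164.0, 150.0]
tcp_rot: [-180.0, -0.0, 13.1]
ft_force: [-0.8, 0.0, -0.0]
finger_gap: 60.0
grip_force: 0.0
```

Run:
```python
from look import *
s=state();I,G=look("st2")
for z in(149,154): print(z,fit(G,529,334,np.radians(100),z=z))
S=lambda p:(np.array(p)+.5)/4-.5+[225,145]
for b,c,cs in(((446,163.6),(283,264),(347,85)),((454.5,7.8),(327,256),(238,168)),((435,-188),(386,254),(57,272))):
    for q in(plane("top",c,17),plane("scene",S(cs),17)): d=np.array(b)-q[:2]; print(np.degrees(np.arctan2(d[1],d[0])).round(1),np.linalg.norm(d).round(0))
```

```text
t 20.95 tcp [446.5 164.  150. ] rpy [-1.800e+02 -2.000e-02  1.308e+01] F [-0.8  0.  -0. ] gap 60.0 grip 0.0
149 (array([527.07, 336.53, 104.73]), np.float64(234.7))
154 (array([528.09, 334.15, 104.34]), np.float64(232.0))
12.4 150.0
10.8 154.0
5.8 151.0
3.8 155.0
1.0 150.0
-0.0 156.0
```

arm_command(targets=[[[0,0,-0.03,0,0,0,0.4],[0,0,-0.04,0,0,0,0.4],[0,0,-0.04,0,0,0,0.4],[0,0,-0.025,0,0,0,0.4],[0,0,-0.012,0,0,0,0.4],[0,0,0,0,0,0,0.4],[0,0,0,0,0,0,0.4],[0,0,0,0,0,0,-1],[0,0,0,0,0,0,-1],[0,0,0,0,0,0,-1]]], force=40)

```text
time: 22.3
tool_pos: [447.1, 163.7, 3.6]
tcp_rot: [-180.0, -0.1, 13.0]
ft_force: [1.1, 0.1, 4.6]
finger_gap: 23.4
grip_force: 39.0
```

arm_command(targets=[[[0,0,0,0,0,0,-1],[0,0,0,0,0,0,-1],[0,0,0,0,0,0,-1],[0,0,0,0,0,0,-1]]])

```text
time: 22.8
tool_pos: [447.2, 163.7, 3.4]
tcp_rot: [-180.0, -0.1, 13.0]
ft_force: [2.6, 0.2, 5.0]
finger_gap: 23.5
grip_force: 39.0
```

arm_command(targets=[[[0,0,0.01,0,0,0,-1],[0,0,0.02,0,0,0,-1],[0,0,0.03,0,0,0,-1],[0,0,0.035,0,0,0,-1],[0,0,0.035,0,0,0,-1],[0,0,0.035,0,0,0,-1],[0,0,0.025,0,0,0,-1],[0,0,0.015,0,0,0,-1],[0,0,0,0,0,0,-1],[0,0,0,0,0,0,-1]]])

```text
time: 24.05
tool_pos: [445.5, 163.3, 206.3]
tcp_rot: [180.0, 0.1, 13.0]
ft_force: [0.2, 0.1, -2.5]
finger_gap: 23.4
grip_force: 39.2
```

arm_command(targets=[[[0,0,0,0,0,0,-1],[0,0,0,0,0,0,-1],[0,0,0,0,0,0,-1],[0,0,0,0,0,0,-1]]], force=20)

```text
time: 24.55
tool_pos: [446.3, 163.5, 207.7]
tcp_rot: [-180.0, 0.0, 13.0]
ft_force: [-0.7, 0.2, -1.6]
finger_gap: 23.2
grip_force: 39.2
```

arm_command(targets=[[[0,0,0,0,0,0,-0.435],[0,0,0,0,0,0,-0.435],[0,0,0,0,0,0,-0.435],[0,0,0,0,0,0,-0.435]]], force=40)

```text
time: 25.05
tool_pos: [446.4, 163.5, 207.9]
tcp_rot: [180.0, -0.0, 13.0]
ft_force: [-0.5, -0.1, -2.5]
finger_gap: 24.3
grip_force: 22.2
```

```bash
python3 -c "
from h import *
s=state();print(s['wrist_torque'].round(3))"
```

```text
t 25.05 tcp [446.4 163.5 207.9] rpy [ 1.8e+02 -1.0e-02  1.3e+01] F [-0.5 -0.1 -2.5] gap 24.3 grip 22.2
[ 0.009 -0.017 -0.043]
```

arm_command(targets=[[[0,0,0,0,0,0,-0.427],[0,0,0,0,0,0,-0.427],[0,0,0,0,0,0,-0.427],[0,0,0,0,0,0,-0.427],[0,0,0,0,0,0,-0.427],[0,0,0,0,0,0,-0.427],[0,0,0,0,0,0,-0.427],[0,0,0,0,0,0,-0.427],[0,0,0,0,0,0,-0.427],[0,0,0,0,0,0,-0.427]]])

```text
time: 26.3
tool_pos: [446.3, 163.5, 207.8]
tcp_rot: [180.0, -0.0, 13.0]
ft_force: [0.8, -0.3, -2.4]
finger_gap: 24.3
grip_force: 16.1
```

Run:
```python
from look import *
s=state();print(s['wrist_torque'].round(3)); I,G=look("hang1"); p=s["tool_pos"]; k=4; r=[]
for n in I:
    x0,y0=proj(n,[p-[0,0,60]])[0].astype(int)-[50,50];im=crop(I[n],x0,y0,x0+100,y0+100,k)
    b=p+[0,0,13.6]
    for q in(b,b-[0,0,34],b-[0,0,165]):
        u,v=proj(n,[q])[0]; cv2.circle(im,(int((u-x0+.5)*k),int((v-y0+.5)*k)),2,(0,0,255),-1)
    r.append(im)
cv2.imwrite("pics/h1.png",np.hstack(r))
```

```text
t 26.3 tcp [446.3 163.5 207.8] rpy [180.  -0.  13.] F [ 0.8 -0.3 -2.4] gap 24.3 grip 16.1
[ 0.031 -0.058  0.023]
```

View pics/h1.png

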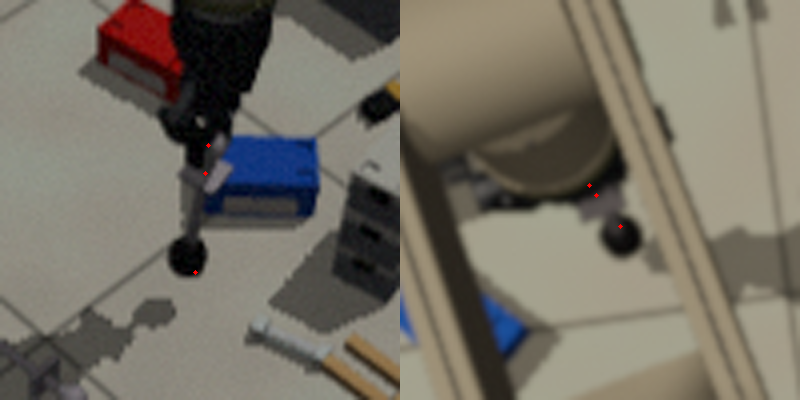

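arm_command(targets=[[[0,0,0,0,0,0,-0.42],[0,0,0,0,0,0,-0.42],[0,0,0,0,0,0,-0.42],[0,0,0,0,0,0,-0.42],[0,0,0,0,0,0,-0.42],[0,0,0,0,0,0,-0.42],[0,0,0,0,0,0,-0.42],[0,0,0,0,0,0,-1],[0,0,0,0,0,0,-1],[0,0,0,0,0,0,-1]]])

```text
time: 27.65
tool_pos: [446.3, 163.5, 207.8]
tcp_rot: [-180.0, -0.0, 13.0]
ft_force: [-0.2, 0.0, -1.6]
finger_gap: 23.7
grip_force: 39.2
```

Run:
```python
from look import *
s=state(); print(s["wrist_torque"].round(3))
I={n:cv2.imread(f"pics/{n}0.png") for n in M}; G={n:grad(I[n]) for n in I}
def pegs(x,y,z,yaw,js=(1,0,-1)): return np.vstack([rect(x,y,z,yaw,-32,j*110+q*14,28,6,20) for j in js for q in(1,-1)])
T=lambda p:(np.array(p)+.5)/4-.5+[180,95]; S=lambda p:(np.array(p)+.5)/4-.5+[225,145]
for t,q in zip([(336,211),(374,207),(485,188),(519,183),(631,163),(668,158)],[(643,203),(618,224),(548,287),(522,310),(448,378),(418,402)]):
    p,e=tri(S(q),T(t)); print(p.round(1),plane("top",T(t),170)[:2].round(1),plane("scene",S(q),170)[:2].round(1))
for names in(("scene","top"),("top",),("scene",)):
    f=lambda v:-sum(sc(G[n],n,railpts(v[0],v[1],170,v[2]/300)) for n in names)
    g=[(f([694+i,11.5+j,np.radians(1.4)*300]),i,j) for i in np.arange(-5,6,1) for j in np.arange(-5,6,1)]
    b=min(g); r=nm(f,[694+b[1],11.5+b[2],np.radians(1.4)*300],(1,1,1)); print(names,b,r.x[:2].round(1),np.degrees(r.x[2]/300).round(2),r.fun)
```

```text
t 27.65 tcp [446.3 163.5 207.8] rpy [-180.   -0.   13.] F [-0.2  0.  -1.6] gap 23.7 grip 39.2
[-0.037  0.029  0.017]
[631.3 134.4 170.4] [630.8 133.6] [631.6 135.5]
[630.8 106.5 168.8] [629.9 105.8] [631.6 106.5]
[633.6  24.7 169.7] [632.8  23.8] [634.3  25.5]
[634.   -1.5 167.1] [633.1  -1.3] [635.   -3.2]
[637.6 -83.9 169.3] [636.8 -84.6] [638.4 -83.4]
[ 637.2 -112.1  168.8] [ 636.7 -112. ] [ 637.7 -112.6]
('scene', 'top') (np.float32(-173.69855), np.int64(-1), np.int64(-5)) [693.1   4.3] 1.32 -175.0166015625
('top',) (np.float32(-80.072914), np.int64(0), np.int64(0)) [694.2  11.7] 1.45 -80.12393188476562
('scene',) (np.float32(-95.0635), np.int64(-2), np.int64(-5)) [692.1   6.2] 1.39 -95.17951965332031
```

arm_command(targets=[[[0.007,-0.0021,0,0,0,-0.02025,-1],[0.014,-0.0044,0,0,0,-0.02025,-1],[0.018,-0.0055,0,0,0,-0.02025,-1],[0.02,-0.006,0,0,0,-0.02025,-1],[0.02,-0.006,0,0,0,-0.02025,-1],[0.02,-0.006,0,0,0,-0.02025,-1],[0.017,-0.0055,0,0,0,-0.02025,-1],[0.014,-0.0044,0,0,0,-0.02025,-1],[0.009,-0.0028,0,0,0,-0.02025,-1],[0.0047,-0.0014,0,0,0,-0.02025,-1]]])

```text
time: 28.9
tool_pos: [590.4, 119.1, 207.6]
tcp_rot: [180.0, 0.0, 1.3]
ft_force: [0.3, -0.9, -1.9]
finger_gap: 23.5
grip_force: 39.3
```

arm_command(targets=[[[0,0,0,0,0,0,-1],[0,0,0,0,0,0,-1],[0,0,0,0,0,0,-1],[0,0,0,0,0,0,-1],[0,0,0,0,0,0,-1],[0,0,0,0,0,0,-1]]])

```text
time: 29.65
tool_pos: [590.0, 119.4, 207.8]
tcp_rot: [180.0, -0.0, 1.4]
ft_force: [0.2, 0.2, -1.1]
finger_gap: 23.2
grip_force: 39.3
```

Run:
```python
from look import *
s=state(); I,G=look("pre1"); p=s["tool_pos"]; k=5
b=p+[0,0,13.6]; r=[]
for n in I:
    x0,y0=proj(n,[[640,121,150]])[0].astype(int)-[40,40];im=crop(I[n],x0,y0,x0+80,y0+80,k)
    P=np.vstack([railpts(694.2,11.7,170,np.radians(1.45))]+[b-[0,0,d] for d in np.arange(38,130,4)]+[rect(b[0],b[1],b[2]-34,np.radians(1.4),0,0,17,17,9)])
    for u,v in proj(n,P): cv2.circle(im,(int((u-x0+.5)*k),int((v-y0+.5)*k)),0,(0,0,255),-1)
    r.append(im)
cv2.imwrite("pics/p1.png",np.hstack(r))
```

```text
t 29.65 tcp [590.  119.4 207.8] rpy [180.   -0.    1.4] F [ 0.2  0.2 -1.1] gap 23.2 grip 39.3
```

View pics/p1.png

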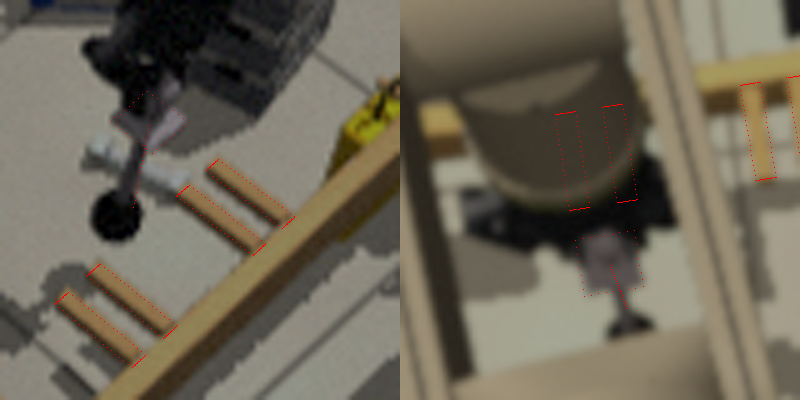

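arm_command(targets=[[[0.005,0.0001,0,0,0,0,-1],[0.008,0.0002,0,0,0,0,-1],[0.009,0.0002,0,0,0,0,-1],[0.009,0.0002,0,0,0,0,-1],[0.009,0.0002,0,0,0,0,-1],[0.005,0.0002,0,0,0,0,-1],[0,0,0,0,0,0,-1]]])

```text
time: 30.62
tool_pos: [635.3, 120.5, 207.6]
tcp_rot: [-180.0, 0.0, 1.4]
ft_force: [-0.0, -0.1, -1.6]
finger_gap: 23.1
grip_force: 39.3
```

arm_command(targets=[[[0.005,0.0001,0,0,0,0,-1],[0.006,0.0002,0,0,0,0,-1],[0.006,0.0002,0,0,0,0,-1],[0.005,0.0001,0,0,0,0,-1],[0.003,0.0001,0,0,0,0,-1],[0,0,0,0,0,0,-1],[0,0,0,0,0,0,-1]]])

```text
time: 31.5
tool_pos: [659.9, 121.2, 207.8]
tcp_rot: [180.0, 0.0, 1.4]
ft_force: [-0.2, -0.9, -1.7]
finger_gap: 23.4
grip_force: 39.3
```

arm_command(targets=[[[0,0,-0.003,0,0,0,-1],[0,0,-0.004,0,0,0,-1],[0,0,-0.003,0,0,0,-1],[0,0,0,0,0,0,-1],[0,0,0,0,0,0,-1],[0,0,0,0,0,0,-1]]])

```text
time: 32.25
tool_pos: [660.0, 121.2, 197.8]
tcp_rot: [-180.0, -0.0, 1.4]
ft_force: [1.0, 0.1, -1.5]
finger_gap: 23.5
grip_force: 39.3
```

arm_command(targets=[[[0,0,-0.0015,0,0,0,-1],[0,0,-0.0015,0,0,0,-1],[0,0,0,0,0,0,-1],[0,0,0,0,0,0,-1]]])

```text
time: 32.75
tool_pos: [660.6, 121.4, 197.0]
tcp_rot: [-180.0, -0.1, 1.4]
ft_force: [-3.6, -0.4, 8.0]
finger_gap: 23.6
grip_force: 40.1
```

arm_command(targets=[[[0,0,-0.001,0,0,0,-1],[0,0,-0.001,0,0,0,-1],[0,0,0,0,0,0,-1],[0,0,0,0,0,0,-1]]])

```text
time: 33.25
tool_pos: [661.2, 121.4, 196.9]
tcp_rot: [-180.0, -0.3, 1.4]
ft_force: [-6.6, -0.2, 16.3]
finger_gap: 23.3
grip_force: 40.7
```

arm_command(targets=[[[0,0,0.0025,0,0,0,-1],[0,0,0.001,0,0,0,-1],[0,0,0,0,0,0,-1],[0,0,0,0,0,0,-0.42],[0,0,0,0,0,0,-0.42],[0,0,0,0,0,0,-0.42],[0,0,0,0,0,0,-0.4],[0,0,0,0,0,0,-0.35],[0,0,0,0,0,0,-0.2],[0,0,0,0,0,0,0]]])

```text
time: 34.5
tool_pos: [659.9, 121.1, 196.0]
tcp_rot: [180.0, 0.0, 1.4]
ft_force: [0.3, -0.2, -0.4]
finger_gap: 42.6
grip_force: 0.0
```

arm_command(targets=[[[0,0,0,0,0,0,0],[0,0,0,0,0,0,0],[0,0,0.01,0,0,0,0],[0,0,0.02,0,0,0,0],[0,0,0.03,0,0,0,0],[0,0,0.03,0,0,0,0],[0,0,0.01,0,0,0,0]]])

```text
time: 35.38
tool_pos: [661.3, 121.4, 301.0]
tcp_rot: [-180.0, -0.4, 1.4]
ft_force: [0.2, -0.2, 1.0]
finger_gap: 42.8
grip_force: 0.0
```

arm_command(targets=[[[-0.02,-0.011,0,0,0,0.006,0],[-0.025,-0.0135,0,0,0,0.006,0.2],[-0.025,-0.0135,0,0,0,0.006,0.4],[-0.025,-0.0135,-0.02,0,0,0.006,0.4],[-0.025,-0.0135,-0.025,0,0,0.006,0.4],[-0.025,-0.0135,-0.025,0,0,0.006,0.4],[-0.02,-0.0115,-0.025,0,0,0.006,0.4],[-0.02,-0.0115,-0.02,0,0,0.006,0.4],[-0.0125,-0.0074,-0.02,0,0,0.006,0.4],[-0.0075,-0.0045,-0.01,0,0,0.006,0.4]]])

```text
time: 36.62
tool_pos: [453.8, 7.6, 150.1]
tcp_rot: [-180.0, 0.1, 4.8]
ft_force: [-0.1, -0.7, -0.4]
finger_gap: 59.6
grip_force: 0.0
```

arm_command(targets=[[[0,0,0,0,0,0,0.4],[0,0,0,0,0,0,0.4],[0,0,0,0,0,0,0.4],[0,0,0,0,0,0,0.4]]])

```text
time: 37.12
tool_pos: [455.5, 7.9, 151.8]
tcp_rot: [180.0, -0.0, 4.8]
ft_force: [0.3, -0.6, 0.3]
finger_gap: 59.7
grip_force: 0.0
```

```bash
cat >> look.py <<'E'
def ball(G,c,names,r=8):
    f=lambda v:-sum(sc(G[n],n,sphere(n,np.array([v[0],v[1],c[2]]))) for n in names)
    b=min((f([c[0]+i,c[1]+j]),c[0]+i,c[1]+j) for i in range(-r,r+1,2) for j in range(-r,r+1,2))
    a=nm(f,b[1:],(1,1)); return a.x.round(1),round(-a.fun)
E
python3 - <<'E'
from look import *
s=state(); I,G=look("h2")
for c in((660,121,207),(454.5,7.8,17),(435,-188,17)):
    for n in M: print(c,n,ball(G,c,(n,)))
cv2.imwrite("pics/h2.png",np.hstack([crop(I["scene"],290,120,450,320,2.5),crop(I["top"],200,80,360,280,2.5)]))
E
```

```text
t 37.12 tcp [455.5   7.9 151.8] rpy [ 1.80e+02 -5.00e-02  4.85e+00] F [ 0.3 -0.6  0.3] gap 59.7 grip 0.0
(660, 121, 207) scene (array([659.9, 120.3]), 93)
(660, 121, 207) top (array([664.4, 129.6]), 84)
(454.5, 7.8, 17) scene (array([457.3,  -1.8]), 99)
(454.5, 7.8, 17) top (array([464.4,   7.9]), 83)
(435, -188, 17) scene (array([ 440.7, -193.5]), 71)
(435, -188, 17) top (array([ 436.2, -188.9]), 81)
```

View pics/h2.png

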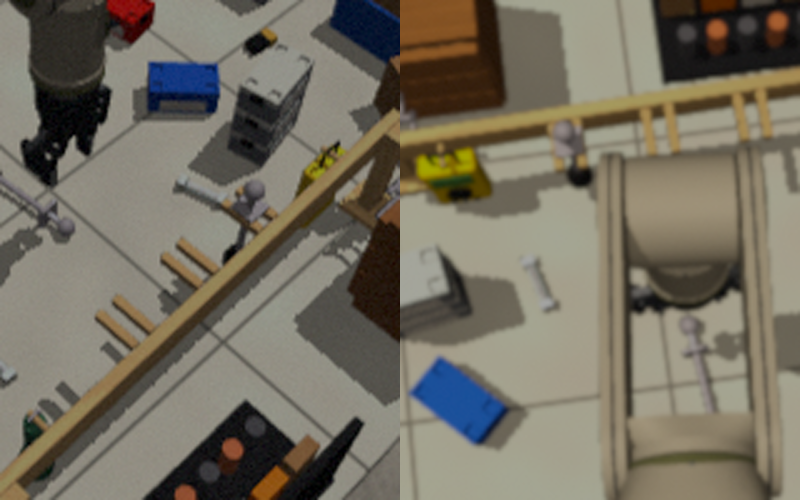

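arm_command(targets=[[[0,0,-0.03,0,0,0,0.4],[0,0,-0.04,0,0,0,0.4],[0,0,-0.04,0,0,0,0.4],[0,0,-0.025,0,0,0,0.4],[0,0,-0.012,0,0,0,0.4],[0,0,0,0,0,0,0.4],[0,0,0,0,0,0,0.4],[0,0,0,0,0,0,-1],[0,0,0,0,0,0,-1],[0,0,0,0,0,0,-1]]], force=40)

```text
time: 38.48
tool_pos: [455.8, 7.7, 5.1]
tcp_rot: [180.0, -0.1, 4.8]
ft_force: [-0.0, -0.2, 3.5]
finger_gap: 23.3
grip_force: 39.0
```

arm_command(targets=[[[0,0,0,0,0,0,-1],[0,0,0,0,0,0,-1],[0,0,0,0,0,0,-1],[0,0,0,0,0,0,-1]]])

```text
time: 38.98
tool_pos: [455.9, 7.7, 4.8]
tcp_rot: [180.0, -0.1, 4.8]
ft_force: [3.1, -0.6, 5.0]
finger_gap: 23.8
grip_force: 39.0
```

Same grip signature. Lift 205 mm, ease, clamp.

arm_command(targets=[[[0,0,0.01,0,0,0,-1],[0,0,0.02,0,0,0,-1],[0,0,0.03,0,0,0,-1],[0,0,0.035,0,0,0,-1],[0,0,0.035,0,0,0,-1],[0,0,0.035,0,0,0,-1],[0,0,0.025,0,0,0,-1],[0,0,0.015,0,0,0,-1],[0,0,0,0,0,0,-1],[0,0,0,0,0,0,-1]]])

```text
time: 40.22
tool_pos: [454.2, 7.9, 207.8]
tcp_rot: [-180.0, 0.1, 4.8]
ft_force: [0.0, 0.5, -1.3]
finger_gap: 23.3
grip_force: 39.2
```

arm_command(targets=[[[0,0,0,0,0,0,-0.435],[0,0,0,0,0,0,-0.435],[0,0,0,0,0,0,-0.435],[0,0,0,0,0,0,-0.435],[0,0,0,0,0,0,-0.427],[0,0,0,0,0,0,-0.427],[0,0,0,0,0,0,-0.427],[0,0,0,0,0,0,-0.427],[0,0,0,0,0,0,-0.427],[0,0,0,0,0,0,-0.427]]])

```text
time: 41.48
tool_pos: [455.0, 7.8, 209.3]
tcp_rot: [-180.0, -0.0, 4.8]
ft_force: [0.0, -0.2, -2.3]
finger_gap: 24.5
grip_force: 15.7
```

arm_command(targets=[[[0,0,0,0,0,0,-0.42],[0,0,0,0,0,0,-0.42],[0,0,0,0,0,0,-0.42],[0,0,0,0,0,0,-0.42],[0,0,0,0,0,0,-0.42],[0,0,0,0,0,0,-0.42],[0,0,0,0,0,0,-0.42],[0,0,0,0,0,0,-0.42],[0,0,0,0,0,0,-0.42],[0,0,0,0,0,0,-0.42]]])

```text
time: 42.72
tool_pos: [455.0, 7.8, 209.3]
tcp_rot: [-180.0, 0.0, 4.8]
ft_force: [-1.2, 0.5, -2.1]
finger_gap: 24.8
grip_force: 11.0
```

arm_command(targets=[[[0,0,0,0,0,0,-1],[0,0,0,0,0,0,-1],[0,0,0,0,0,0,-1],[0,0,0,0,0,0,-1]]])

```text
time: 43.22
tool_pos: [455.0, 7.8, 209.3]
tcp_rot: [-180.0, 0.0, 4.8]
ft_force: [-0.6, -0.4, -2.0]
finger_gap: 23.2
grip_force: 39.2
```

Run:
```python
from look import *
s=state(); print(s["wrist_torque"].round(3)); I,G=look("h3")
p=s["tool_pos"]
# dark-cup blob in scene & top near the predicted cup
for n in I:
    u,v=proj(n,[p+[0,0,13.6-150]])[0]; g=cv2.cvtColor(I[n],cv2.COLOR_BGR2GRAY)
    x0,y0=int(u)-12,int(v)-12; w=g[y0:y0+25,x0:x0+25]; m=w<45; yy,xx=np.nonzero(m); print(n,(u,v),m.sum(),xx.mean()+x0,yy.mean()+y0)
```

```text
t 43.23 tcp [455.    7.8 209.3] rpy [-180.      0.      4.84] F [-0.6 -0.4 -2. ] gap 23.2 grip 39.2
[ 0.01   0.032 -0.035]
scene (np.float64(315.861959439746), np.float64(202.12357028035598)) 91 317.7802197802198 202.8131868131868
top (np.float64(315.19681639953006), np.float64(206.3881174427843)) 93 313.89247311827955 199.86021505376345
```

arm_command(targets=[[[0.007,0.0002,0,0,0,-0.006,-1],[0.013,0.0002,0,0,0,-0.006,-1],[0.017,0.0002,0,0,0,-0.006,-1],[0.019,0.0002,0,0,0,-0.006,-1],[0.019,0.0002,0,0,0,-0.006,-1],[0.019,0.0002,0,0,0,-0.006,-1],[0.016,0.0002,0,0,0,-0.006,-1],[0.013,0.0002,0,0,0,-0.006,-1],[0.008,0,0,0,0,-0.006,-1],[0.004,0,0,0,0,-0.006,-1]]])

```text
time: 44.58
tool_pos: [590.3, 9.4, 209.1]
tcp_rot: [-180.0, 0.0, 1.4]
ft_force: [0.5, 0.3, -1.2]
finger_gap: 23.6
grip_force: 39.2
```

arm_command(targets=[[[0,0,0,0,0,0,-1],[0,0,0,0,0,0,-1],[0.005,0.0001,0,0,0,0,-1],[0.008,0.0002,0,0,0,0,-1],[0.009,0.0002,0,0,0,0,-1],[0.009,0.0002,0,0,0,0,-1],[0.009,0.0002,0,0,0,0,-1],[0.005,0.0002,0,0,0,0,-1],[0,0,0,0,0,0,-1]]])

```text
time: 45.7
tool_pos: [635.2, 10.5, 209.1]
tcp_rot: [-180.0, 0.0, 1.4]
ft_force: [-0.7, -0.0, -0.7]
finger_gap: 23.6
grip_force: 39.2
```

arm_command(targets=[[[0.006,0.0001,0,0,0,0,-1],[0.006,0.0002,0,0,0,0,-1],[0.006,0.0002,0,0,0,0,-1],[0.006,0.0001,0,0,0,0,-1],[0.003,0.0001,0,0,0,0,-1],[0,0,0,0,0,0,-1],[0,0,0,0,0,0,-1]]])

```text
time: 46.58
tool_pos: [661.9, 11.2, 209.2]
tcp_rot: [-180.0, 0.0, 1.4]
ft_force: [-0.2, -0.4, -2.0]
finger_gap: 23.4
grip_force: 39.2
```

arm_command(targets=[[[0,0,-0.003,0,0,0,-1],[0,0,-0.004,0,0,0,-1],[0,0,-0.003,0,0,0,-1],[0,0,0,0,0,0,-1],[0,0,0,0,0,0,-1],[0,0,0,0,0,0,-1]]])

```text
time: 47.32
tool_pos: [662.1, 11.2, 199.5]
tcp_rot: [180.0, -0.0, 1.4]
ft_force: [0.0, 0.2, -0.9]
finger_gap: 23.6
grip_force: 39.2
```

arm_command(targets=[[[0,0,-0.001,0,0,0,-1],[0,0,-0.001,0,0,0,-1],[0,0,0,0,0,0,-1],[0,0,0,0,0,0,-1]]])

```text
time: 47.82
tool_pos: [662.3, 11.2, 197.7]
tcp_rot: [180.0, -0.0, 1.4]
ft_force: [0.2, 1.5, 1.4]
finger_gap: 23.1
grip_force: 39.4
```

arm_command(targets=[[[0,0,-0.0005,0,0,0,-1],[0,0,0,0,0,0,-1],[0,0,0,0,0,0,-0.42],[0,0,0,0,0,0,-0.42],[0,0,0,0,0,0,-0.42],[0,0,0,0,0,0,-0.4],[0,0,0,0,0,0,-0.35],[0,0,0,0,0,0,-0.2],[0,0,0,0,0,0,0],[0,0,0,0,0,0,0]]])

```text
time: 49.08
tool_pos: [661.8, 11.2, 196.6]
tcp_rot: [-180.0, 0.0, 1.4]
ft_force: [-0.6, -0.3, 0.4]
finger_gap: 43.0
grip_force: 0.0
```

arm_command(targets=[[[0,0,0,0,0,0,0],[0,0,0.01,0,0,0,0],[0,0,0.02,0,0,0,0],[0,0,0.03,0,0,0,0],[0,0,0.03,0,0,0,0],[0,0,0.01,0,0,0,0]]])

```text
time: 49.82
tool_pos: [663.3, 11.1, 301.5]
tcp_rot: [180.0, -0.3, 1.4]
ft_force: [0.6, 0.4, -0.3]
finger_gap: 42.7
grip_force: 0.0
```

arm_command(targets=[[[-0.02,-0.018,0,0,0,0,0],[-0.025,-0.022,0,0,0,0,0.2],[-0.028,-0.025,0,0,0,0,0.4],[-0.028,-0.025,-0.02,0,0,0,0.4],[-0.028,-0.025,-0.025,0,0,0,0.4],[-0.028,-0.025,-0.025,0,0,0,0.4],[-0.025,-0.021,-0.025,0,0,0,0.4],[-0.02,-0.018,-0.02,0,0,0,0.4],[-0.016,-0.013,-0.02,0,0,0,0.4],[-0.0085,-0.0075,-0.012,0,0,0,0.4]]])

```text
time: 51.08
tool_pos: [434.3, -188.6, 148.7]
tcp_rot: [-180.0, 0.1, 1.3]
ft_force: [0.5, -0.4, -0.0]
finger_gap: 60.0
grip_force: 0.0
```

arm_command(targets=[[[0,0,0,0,0,0,0.4],[0,0,0,0,0,0,0.4],[0,0,0,0,0,0,0.4],[0,0,0,0,0,0,0.4]]])

```text
time: 51.58
tool_pos: [436.1, -188.2, 150.4]
tcp_rot: [180.0, -0.0, 1.4]
ft_force: [-1.0, -0.3, 0.5]
finger_gap: 60.1
grip_force: 0.0
```

Run:
```python
from look import *
s=state(); I,G=look("h4")
for c in((660,121,207),(662,11,207),(435,-188,17)):
    for n in M: print(c,n,ball(G,c,(n,)))
A=cv2.imread("pics/scene0.png").astype(int); B=cv2.imread("pics/scene_h2.png").astype(int); D=np.abs(I["scene"].astype(int)-B).sum(2)
u,v=proj("scene",[[660,121,207]])[0].astype(int); print("fork0 region diff",D[v-10:v+30,u-15:u+15].mean())
u,v=proj("scene",[[662,11,207]])[0].astype(int); print("fork1 region diff",D[v-10:v+30,u-15:u+15].mean())
u,v=proj("scene",[[529,334,120]])[0].astype(int); print("stack diff",D[v-15:v+25,u-15:u+15].mean())
```

```text
t 51.58 tcp [ 436.1 -188.2  150.4] rpy [ 1.7997e+02 -5.0000e-02  1.4400e+00] F [-1.  -0.3  0.5] gap 60.1 grip 0.0
(660, 121, 207) scene (array([659.7, 119.8]), 92)
(660, 121, 207) top (array([664.6, 129.9]), 84)
(662, 11, 207) scene (array([664.3,   9.4]), 95)
(662, 11, 207) top (array([647.1,   3.4]), 95)
(435, -188, 17) scene (array([ 438.3, -197.2]), 98)
(435, -188, 17) top (array([ 449.2, -189.9]), 84)
fork0 region diff 8.953333333333333
fork1 region diff 30.730833333333333
stack diff 8.795
```

arm_command(targets=[[[-0.001,0,-0.03,0,0,0,0.4],[0,0,-0.04,0,0,0,0.4],[0,0,-0.04,0,0,0,0.4],[0,0,-0.025,0,0,0,0.4],[0,0,-0.011,0,0,0,0.4],[0,0,0,0,0,0,0.4],[0,0,0,0,0,0,0.4],[0,0,0,0,0,0,-1],[0,0,0,0,0,0,-1],[0,0,0,0,0,0,-1]]], force=40)

```text
time: 52.92
tool_pos: [435.2, -188.7, 4.6]
tcp_rot: [180.0, -0.1, 1.4]
ft_force: [0.4, -0.1, 3.3]
finger_gap: 23.2
grip_force: 39.0
```

arm_command(targets=[[[0,0,0,0,0,0,-1],[0,0,0,0,0,0,-1],[0,0,0,0,0,0,-1],[0,0,0,0,0,0,-1]]])

```text
time: 53.42
tool_pos: [435.3, -188.7, 4.3]
tcp_rot: [180.0, -0.1, 1.4]
ft_force: [2.4, 0.6, 5.5]
finger_gap: 23.4
grip_force: 39.0
```

arm_command(targets=[[[0,0,0.01,0,0,0,-1],[0,0,0.02,0,0,0,-1],[0,0,0.03,0,0,0,-1],[0,0,0.035,0,0,0,-1],[0,0,0.035,0,0,0,-1],[0,0,0.035,0,0,0,-1],[0,0,0.025,0,0,0,-1],[0,0,0.015,0,0,0,-1],[0,0,0,0,0,0,-1],[0,0,0,0,0,0,-1]]])

```text
time: 54.68
tool_pos: [433.7, -187.9, 207.3]
tcp_rot: [-179.9, 0.1, 1.4]
ft_force: [-0.7, 0.1, -1.8]
finger_gap: 23.3
grip_force: 39.3
```

arm_command(targets=[[[0,0,0,0,0,0,-0.435],[0,0,0,0,0,0,-0.435],[0,0,0,0,0,0,-0.435],[0,0,0,0,0,0,-0.435],[0,0,0,0,0,0,-0.427],[0,0,0,0,0,0,-0.427],[0,0,0,0,0,0,-0.427],[0,0,0,0,0,0,-0.427],[0,0,0,0,0,0,-0.427],[0,0,0,0,0,0,-0.427]]])

```text
time: 55.92
tool_pos: [434.5, -188.3, 208.8]
tcp_rot: [-180.0, 0.0, 1.4]
ft_force: [-0.5, -0.3, -1.4]
finger_gap: 24.5
grip_force: 15.9
```

arm_command(targets=[[[0,0,0,0,0,0,-0.42],[0,0,0,0,0,0,-0.42],[0,0,0,0,0,0,-0.42],[0,0,0,0,0,0,-0.42],[0,0,0,0,0,0,-0.42],[0,0,0,0,0,0,-0.42],[0,0,0,0,0,0,-0.42],[0,0,0,0,0,0,-0.42],[0,0,0,0,0,0,-0.42],[0,0,0,0,0,0,-0.42]]])

```text
time: 57.18
tool_pos: [434.5, -188.3, 208.8]
tcp_rot: [-180.0, 0.0, 1.4]
ft_force: [-0.4, -0.1, -0.6]
finger_gap: 24.9
grip_force: 11.2
```

arm_command(targets=[[[0,0,0,0,0,0,-1],[0,0,0,0,0,0,-1],[0,0,0,0,0,0,-1],[0,0,0,0,0,0,-1]]])

```text
time: 57.68
tool_pos: [434.5, -188.3, 208.8]
tcp_rot: [-180.0, 0.0, 1.4]
ft_force: [-0.4, -0.4, -2.2]
finger_gap: 23.5
grip_force: 39.2
```

Run:
```python
from look import *
s=state(); I,G=look("h5")
p=s["tool_pos"]
for n in I:
    u,v=proj(n,[p+[0,0,13.6-150]])[0]; g=cv2.cvtColor(I[n],cv2.COLOR_BGR2GRAY)
    x0,y0=int(u)-12,int(v)-12; w=g[y0:y0+25,x0:x0+25]; m=w<45; yy,xx=np.nonzero(m); print(n,(u,v),m.sum(),xx.mean()+x0,yy.mean()+y0)
```

```text
t 57.67 tcp [ 434.5 -188.3  208.8] rpy [-180.     0.     1.4] F [-0.4 -0.4 -2.2] gap 23.5 grip 39.2
scene (np.float64(265.97054911508235), np.float64(233.1150780216667)) 95 263.66315789473686 229.37894736842105
top (np.float64(379.51700427940443), np.float64(204.0337660064866)) 121 381.74380165289256 201.07438016528926
```

arm_command(targets=[[[0.008,0.0045,0,0,0,0,-1],[0.015,0.0084,0,0,0,0,-1],[0.02,0.011,0,0,0,0,-1],[0.022,0.0125,0,0,0,0,-1],[0.022,0.0125,0,0,0,0,-1],[0.022,0.0125,0,0,0,0,-1],[0.019,0.0105,0,0,0,0,-1],[0.015,0.0083,0,0,0,0,-1],[0.0095,0.005,0,0,0,0,-1],[0.005,0.0027,0,0,0,0,-1]]])

```text
time: 59.02
tool_pos: [592.4, -100.1, 208.6]
tcp_rot: [-180.0, 0.0, 1.4]
ft_force: [-0.1, -0.6, -1.0]
finger_gap: 23.7
grip_force: 39.3
```

arm_command(targets=[[[0,0,0,0,0,0,-1],[0,0,0,0,0,0,-1],[0.005,0.0001,0,0,0,0,-1],[0.008,0.0002,0,0,0,0,-1],[0.009,0.0002,0,0,0,0,-1],[0.009,0.0002,0,0,0,0,-1],[0.009,0.0002,0,0,0,0,-1],[0.005,0.0002,0,0,0,0,-1],[0,0,0,0,0,0,-1]]])

```text
time: 60.15
tool_pos: [637.3, -99.2, 208.6]
tcp_rot: [-180.0, 0.0, 1.4]
ft_force: [0.2, -0.2, -1.2]
finger_gap: 23.4
grip_force: 39.3
```

arm_command(targets=[[[0.006,0.0001,0,0,0,0,-1],[0.006,0.0002,0,0,0,0,-1],[0.006,0.0002,0,0,0,0,-1],[0.006,0.0001,0,0,0,0,-1],[0.003,0.0001,0,0,0,0,-1],[0,0,0,0,0,0,-1],[0,0,0,0,0,0,-1]]])

```text
time: 61.02
tool_pos: [663.9, -98.6, 208.8]
tcp_rot: [180.0, 0.0, 1.4]
ft_force: [-0.8, -0.2, -1.8]
finger_gap: 23.3
grip_force: 39.3
```

arm_command(targets=[[[0,0,-0.003,0,0,0,-1],[0,0,-0.004,0,0,0,-1],[0,0,-0.003,0,0,0,-1],[0,0,0,0,0,0,-1],[0,0,0,0,0,0,-1],[0,0,0,0,0,0,-1]]])

```text
time: 61.78
tool_pos: [664.0, -98.6, 198.9]
tcp_rot: [180.0, -0.0, 1.4]
ft_force: [-0.2, -0.7, -1.2]
finger_gap: 23.8
grip_force: 39.3
```

arm_command(targets=[[[0,0,-0.001,0,0,0,-1],[0,0,-0.0005,0,0,0,-1],[0,0,0,0,0,0,-1],[0,0,0,0,0,0,-1]]])

```text
time: 62.28
tool_pos: [664.2, -98.6, 198.0]
tcp_rot: [180.0, -0.0, 1.4]
ft_force: [-1.8, 0.8, 4.7]
finger_gap: 23.3
grip_force: 39.8
```

Contact. Ease, open, rise and retreat clear.

arm_command(targets=[[[0,0,0,0,0,0,-0.42],[0,0,0,0,0,0,-0.42],[0,0,0,0,0,0,-0.42],[0,0,0,0,0,0,-0.4],[0,0,0,0,0,0,-0.35],[0,0,0,0,0,0,-0.2],[0,0,0,0,0,0,0],[0,0,0,0,0,0,0],[0,0,0,0,0,0,0]]])

```text
time: 63.4
tool_pos: [664.0, -98.6, 197.3]
tcp_rot: [180.0, -0.0, 1.4]
ft_force: [-1.2, -0.6, 0.4]
finger_gap: 42.9
grip_force: 0.0
```

arm_command(targets=[[[0,0,0.01,0,0,0,0],[0,0,0.02,0,0,0,0],[0,0,0.03,0,0,0,0],[0,0,0.03,0,0,0,0],[0,0,0.01,0,0,0,0]]])

```text
time: 64.03
tool_pos: [665.3, -98.9, 302.0]
tcp_rot: [179.9, -0.3, 1.4]
ft_force: [0.8, -0.8, -0.1]
finger_gap: 42.9
grip_force: 0.0
```

arm_command(targets=[[[-0.02,-0.018,0,0,0,0,0],[-0.025,-0.022,0,0,0,0,0],[-0.028,-0.03,0,0,0,0,0],[-0.028,-0.03,0,0,0,0,0],[-0.028,-0.03,0,0,0,0,0],[-0.028,-0.03,0,0,0,0,0],[-0.025,-0.03,0,0,0,0,0],[-0.02,-0.03,0,0,0,0,0],[-0.016,-0.02,0,0,0,0,0],[-0.008,-0.01,0,0,0,0,0]]])

```text
time: 65.28
tool_pos: [437.1, -349.5, 297.2]
tcp_rot: [-180.0, 0.0, 1.3]
ft_force: [-0.2, 0.4, 0.1]
finger_gap: 42.7
grip_force: 0.0
```

arm_command(targets=[[[0,0,0,0,0,0,0],[0,0,0,0,0,0,0],[0,0,0,0,0,0,0],[0,0,0,0,0,0,0],[0,0,0,0,0,0,0],[0,0,0,0,0,0,0],[0,0,0,0,0,0,0],[0,0,0,0,0,0,0]]])

```text
time: 66.28
tool_pos: [437.9, -348.6, 297.3]
tcp_rot: [-180.0, 0.0, 1.4]
ft_force: [0.5, -0.4, 0.5]
finger_gap: 42.8
grip_force: 0.0
```

Run:
```python
from look import *
s=state(); I,G=look("end"); I2,_=look("end2"); print([np.abs(I[n].astype(int)-I2[n]).mean() for n in I])
for z in (53,101,149,154): print(z,fit(G,528.5,334,np.radians(100),z=z))
cv2.imwrite("pics/fin.png",np.vstack([crop(I["scene"],250,130,450,290,4)[:,:,:],][:1])[:600]) 
a=crop(I["scene"],290,130,423,330,3); b=crop(I["top"],190,80,323+40,280,2.3)
h=max(a.shape[0],b.shape[0]); pad=lambda x:np.pad(x,((0,h-x.shape[0]),(0,0),(0,0)))
cv2.imwrite("pics/fin.png",np.hstack([pad(a),pad(b)])[:600,:800])
```

```text
t 66.28 tcp [ 437.9 -348.6  297.3] rpy [-180.      0.      1.39] F [ 0.5 -0.4  0.5] gap 42.8 grip 0.0
[np.float64(2.2611614583333335), np.float64(0.5156341145833333)]
53 (array([511.21, 325.88, 109.59]), np.float64(241.1))
101 (array([540.85, 342.32, 109.9 ]), np.float64(187.6))
149 (array([528.01, 333.21, 102.15]), np.float64(241.4))
154 (array([528.21, 331.29, 102.56]), np.float64(242.4))
```

View pics/fin.png

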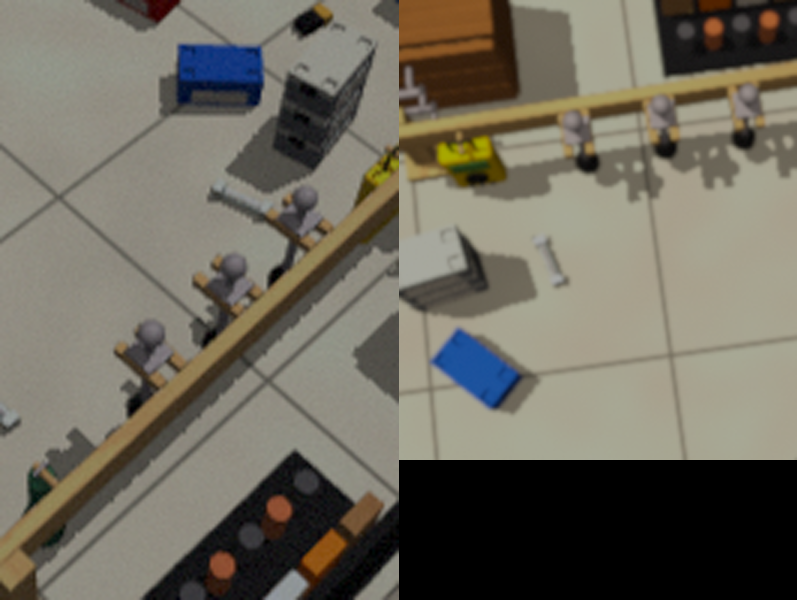

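```bash
python3 -c "
from bench import job
print(job.hand_in())"
```

```text
the job is handed in; nothing more can be done
None
```

I stacked both cases on the third, hung all three grabbers on their own peg pairs, and handed the job in at about 66 s; the hand-in returned no verdict, and the final pictures show the stack standing and all three grabbers hanging.

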